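# Pry open the fixings box

### The job

The lid of the plywood fixings box sits flush and its hinge is stiff: work the scraper's blade in at the notch somewhere along the front, under the lid's edge, pry the lid up with it, and swing the lid right up until it stands open by itself. Do not shove the box along its timber support or disturb the bottle, jar and tin, and finally lay the scraper flat on its plywood board again.

Things in the scene. Friction and masses are not known exactly. Their poses are not given: they have to be found in the camera images.
- box: plywood box with a closed plywood lid, 140 mm deep (its x) by 220 mm wide (its y), walls 60 mm high and 12 mm thick, 2.6 kg, standing loose on a fixed timber offcut (150 x 240 mm, its top 33 to 45 mm above the bench). Origin at the centre of the underside, z up; the front with the notch faces its -x, the hinges with two steel leaves are at +x. It slides if pushed with more than about 15 N.
- front (a point): point on the box's front face, mid width, 57 mm above its underside: the notch's mid height. The pry notch opens here, 54 mm wide (y) and 6.5 mm high, but off centre: its middle lies up to 27 mm to either side along y, unreported, so look or feel for it. Roof: the lid's flat underside; floor and sides: the 12 mm front wall; behind it the open inside. Axes as the box.
- hinge (a point): middle of the lid's hinge line, at the box's rear top edge (60 mm above the box's underside); the line runs along the box's y. Axes as the box.
- lid_edge (a point): middle of the lower front edge of the lid, 140 mm from the hinge line. The lid is 140 x 220 mm, 10 mm thick, flush with the box's walls all round, without a handle; its x and z turn with it.
- lid (a joint): lid angle: 0 closed, 1.57 upright, stop at 1.75 leaning back. The hinge is stiff: raising the lid takes about 3 N at its front edge, and it stays wherever it is left.
- scraper: flat scraper, 175 mm long, lying flat on its board: dark wooden handle 95 mm long (x from -65 to 30 mm), 26 mm wide (y), 28 mm high, and a steel blade 2.5 mm thick and 40 mm wide, reaching from x = 30 mm (26 mm wide up to 55 mm) to x = 110 mm, its mid plane 14 mm above the underside. Origin under the handle, at the balance, centre of the underside; x towards the blade, z up. 140 g.
- blade_tip (a point): middle of the blade's front edge, 110 mm ahead of the scraper's origin and 14 mm above its underside. Axes as the scraper.
- board: fixed plywood board on which the scraper lies, 250 mm (x) by 130 mm (y), 18 mm thick; origin at the centre of the underside.
- glue: bystander: glue bottle, 60 mm diameter, 160 mm high, origin at the centre of the underside
- jar: bystander: glass jar with a steel cap, 70 mm diameter, 90 mm high, origin at the centre of the underside
- tin: bystander: blue paint tin, 100 mm diameter, 110 mm high, origin at the centre of the underside

How it is judged (in metres and radians):
On the way:
1. the lid is pried up a first way (0.08 to 0.7 rad) by the scraper, the fingers not touching box or lid (value of joint lid between 0.08 and 0.7 rad and contact force between scraper and box above 0.3 N and contact force between the fingers and box below 0.1 N), for 0.2 s.
At the end, for the whole second after the job is handed in: The lid stands open by itself at 1.2 rad (69 degrees) or more; the scraper lies at rest, flat (blade within 0.12 rad of level, either face up) on its board, its origin over the board (within 100 mm along and 60 mm across its centre); the box stands level within 20 mm of where it was (value of joint lid above 1.2 rad and velocity of joint lid between -0.05 and 0.05 rad/s and x of scraper in the frame of board between -0.1 and 0.1 m and y of scraper in the frame of board between -0.06 and 0.06 m and z of blade_tip in the frame of board between 0.024 and 0.04 m and angle between the z axis of scraper and the z axis of board, either way round below 0.12 rad and linear speed of scraper below 0.02 m/s and distance of box from where it was at the start of the episode below 0.02 m and angle between box's own z axis and vertical below 0.05 rad); the robot touches nothing.
It fails at once if the box is shoved more than 20 mm (distance of box from where it was at the start of the episode above 0.02 m).
It fails at once if the glue bottle, the jar or the tin is moved more than 30 mm or tipped (distance of any of glue, jar, tin from where it was at the start of the episode above 0.03 m or angle between any of glue, jar, tin's own z axis and vertical above 0.3 rad).
It also fails if it takes over 67 s, if anything falls off the work surface, if the arm or the gripper's body presses on something with over 40 N, if the wrist force passes 120 N, or if a joint passes its speed limit or range.

### The arm

A 6-joint arm with a two-finger parallel gripper is mounted at the origin on the work surface. World frame = base frame: x ahead of the robot, y to its left, z up, the work surface at z = 0. Lengths are in m, angles in degrees, forces in N, time in s.
With the tool pointing down it reaches from about 0.375 to 0.9 m from the base axis. Payload 3.1 kg.
Tool frame: the origin (TCP) lies at the very end of the fingers, on their centre line; the grasp point (between the pads) lies 19 mm behind it (bot.tcp_to_grasp is the distance from the TCP to the grasp point, in m); z points along the fingers, y is the line along which they close (so a half turn about z gives the same grasp; the last joint's range is limited). The gripper opens to 87 mm and grips with 3 to 60 N. Pads are 19 mm wide; open, the fingers measure 117 mm over their backs; the gripper's body (75 mm by 190 mm) begins 51 mm behind the grasp point.
Start: joints at [62.538, 30.224, 82.088, -0, 67.689, -10.227], TCP at [0.185, 0.597, 0.223] pointing down, gripper open.
Joint ranges: [-176.69, 176.69], [-43.24, 126.21], [12.49, 139.97], [-82, 262], [0, 151.66], [-163.58, 163.58]. Speed limits (degrees/s): [159.86, 159.86, 180, 180, 180, 180].

### API

Orientations are given as a 3x3 rotation matrix whose columns are the frame's x, y, z axes.
In Python, from rig import telemetry, capture, camera_info, job, bot gives the robot as it stands. The module is installed in compiled form; this text tells all that it offers.
- The arm moves only by the tool carry_out, never from a script. Its argument "deltas" is a list that holds one entry, the list of rows, each a list of 7 numbers: the shift along the tool's x, y, z scaled (see below), then the turn, a rotation vector about the tool's x, y, z scaled (see below), then the closure, from -1 (fully open) to 1 (shut). In form: [[[dx, dy, dz, ax, ay, az, claw], ...]]. A call has exactly 10 rows; each row is the pose to reach, as a shift and turn from the pose commanded when the call began, along the tool's axes at that moment, turning the shorter way round; what a row does not reach only later rows make up. The controller multiplies each number of a shift by 15 cm and each number of a turn by 360 degrees. A row lasts 1/12 s, in which the tool goes at most 41.7 mm and 7.16 degrees, less where a joint would pass 70% of its speed; a pose out of reach is approached as far as the arm can. A call with a number of a shift or a turn outside -1 to 1 is refused whole. A call with a gripper value outside its range is refused whole. The fingers move at their own pace and stop on an object; the grip force is fixed at half the most. Time passes only in rows, so rows that repeat a pose let the fingers close, or fill a call up. It gives the time, the measured TCP pose, the force, the opening and the grip force at its end, in the units of the state.
- telemetry.read_state(): the state, without advancing time (a new reading comes with each control period).
- capture(name): name is "scene" or "side" or "wrist"; returns the picture (400x640x3 uint8, red, green, blue); there is no depth.
- camera_info(name): a dict with "mtx" (3x3 intrinsics, pixels), "cam_to_world" (4x4, takes a point from camera to world coordinates); the wrist camera has in their place "T_tool_cam" (4x4, takes a point from camera to tool coordinates, whose origin is the TCP and whose axes are the flange's). Camera axes: x right, y down, z forward; pixel columns grow to the right and rows downward; lengths in m; the calibration is good to about 2 mm. A picture is of the moment at which its call begins: read the wrist's pose just before it. camera_info takes no time and is no camera call.
- job.hand_in(): hands the job in; it is judged then, once.
The state is a dict: "time_s": time; "joint_positions": joint angles; "qvel": joint speeds; "tau": joint torques, N m; "position": TCP position; "tcp_rot": TCP orientation; "force": force on the tool from outside, world axes, zero at the start; "moment": the same for the moment, N m; "opening": opening from 0.0 (shut) to 1.0 (fully open); "grasp_force": force on a finger pad.
Only numpy, scipy, OpenCV 4.12 (cv2) and the standard library are available. Lean on these libraries where they do the work, as an engineer would, in place of code of your own. Each camera call takes 0.05 s, during which the arm holds its last target. There are 200 camera calls.

## Working session

There is one attempt and no reset: what is moved stays moved. The work goes in short steps, Python scripts to look and compute and a tool call to move; the robot and the scene stay as the last step left them, time stands still between calls to the robot, and variables do not carry over. Pictures are saved under pics/ and viewed, at most 10 in all, crops included, and the job is handed in when it is done.

Besides the shell and the picture viewer there is one more tool, called after "Emit:" as name(argument=value, ...), one argument or row to a line, values as JSON. carry_out: Moves the arm, as the interface text tells. Its arguments: {"type":"object","properties":{"deltas":{"type":"array","items":{"type":"array","items":{"type":"array","items":{"type":"number"}}}}},"required":["deltas"]}

```bash
mkdir -p pics; python3 - <<'E'
from rig import telemetry,capture,camera_info,bot
import cv2,numpy as np
np.set_printoptions(precision=4,suppress=True)
for n in("scene","side","wrist"):
    im=capture(n); np.save(f'pics/{n}0.npy',im); cv2.imwrite(f'pics/{n}0.png',im[:,:,::-1]); print(n,camera_info(n))
s=telemetry.read_state();print(s,bot.tcp_to_grasp)
E
```

```text
scene {'mtx': array([[502.76  ,   0.    , 318.5452],
       [  0.    , 502.76  , 188.879 ],
       [  0.    ,   0.    ,   1.    ]]), 'cam_to_world': array([[-0.822 ,  0.4304, -0.373 ,  1.0057],
       [ 0.5694,  0.6318, -0.526 ,  0.5549],
       [ 0.0093, -0.6447, -0.7644,  0.882 ],
       [ 0.    ,  0.    ,  0.    ,  1.    ]])}
side {'mtx': array([[404.9589,   0.    , 322.6562],
       [  0.    , 404.9589, 201.9954],
       [  0.    ,   0.    ,   1.    ]]), 'cam_to_world': array([[-0.9702, -0.1011,  0.22  ,  0.4428],
       [-0.2412,  0.4837, -0.8414,  0.8158],
       [-0.0213, -0.8694, -0.4937,  0.5752],
       [ 0.    ,  0.    ,  0.    ,  1.    ]])}
wrist {'mtx': array([[294.0708,   0.    , 318.2401],
       [  0.    , 294.0708, 197.8949],
       [  0.    ,   0.    ,   1.    ]]), 'T_tool_cam': array([[-0.0001, -0.9522, -0.3054,  0.0836],
       [ 1.    , -0.0001,  0.0003,  0.0001],
       [-0.0003, -0.3054,  0.9522, -0.162 ],
       [ 0.    ,  0.    ,  0.    ,  1.    ]])}
{'time_s': 0.15, 'joint_positions': array([ 62.5382,  30.2667,  82.1383,   0.0006,  67.6893, -10.2281]), 'qvel': array([-0.0048, -0.1806, -0.2036,  0.0194,  0.08  , -0.0242]), 'tau': array([  0.0006, -44.0428, -17.6841,   0.0633,   0.0553,  -0.0001]), 'position': array([0.1849, 0.5965, 0.2218]), 'tcp_rot': array([[-0.9551,  0.2963, -0.0008],
       [ 0.2963,  0.9551, -0.0015],
       [ 0.0003, -0.0016, -1.    ]]), 'force': array([ 0.2397, -0.6087,  0.2108]), 'moment': array([-0.0201, -0.0237,  0.0125]), 'grasp_force': 0.0, 'opening': 0.9977180847378413} 0.0187
```

View pics/scene0.png

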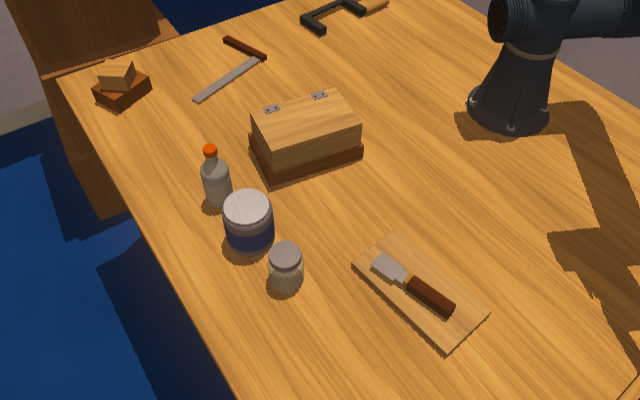

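View pics/side0.png

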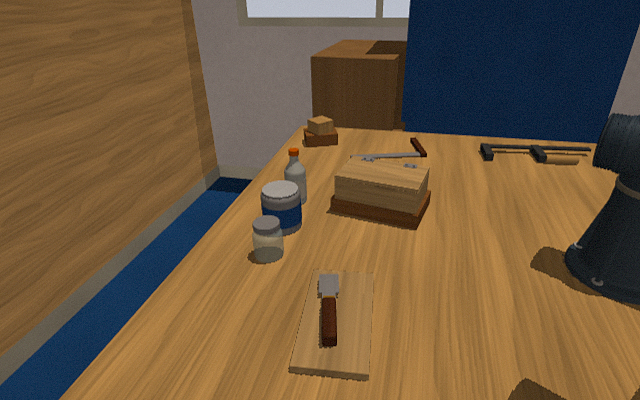

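The scene view shows the box's lid (250–362, 90–155), with hinges at (271,108) and (319,96), and the scraper at (372–455, 255–317). The bottle, tin and jar stand in a row at x≈215–285. The side view shows the box's front at (335–430, 180–215). Next I zoom in on the box and scraper.

```bash
python3 - <<'E'
import cv2,numpy as np
a=np.load('pics/scene0.npy')[:,:,::-1];b=np.load('pics/side0.npy')[:,:,::-1]
f=lambda im,x,y,w,h,s:cv2.resize(im[y:y+h,x:x+w],None,fx=s,fy=s,interpolation=cv2.INTER_CUBIC)
A=f(a,240,80,130,110,3); B=f(b,325,145,115,85,3.4)
C=f(a,340,225,160,135,2.5); D=f(b,280,260,110,125,2.5)
M=np.zeros((340+345,800,3),np.uint8)[:600]
M[:330,:390]=A; M[:289,400:400+391]=B[:289]
M[335:600,:400]=C[:265]; M[295:600,410:685]=D[:305]
cv2.imwrite('pics/z.png',M)
E
cat > h.py <<'E'
import numpy as np
from rig import camera_info,telemetry,capture
np.set_printoptions(precision=4,suppress=True)
def ray(n,u,v):
    c=camera_info(n)
    if n=='wrist':
        s=telemetry.read_state();T=np.eye(4);T[:3,:3]=s['tcp_rot'];T[:3,3]=s['position'];T=T@c['T_tool_cam']
    else:T=c['cam_to_world']
    d=T[:3,:3]@np.linalg.inv(c['mtx'])@[u,v,1]
    return T[:3,3],d
def onz(n,u,v,z):
    o,d=ray(n,u,v);return o+d*(z-o[2])/d[2]
def proj(n,p):
    c=camera_info(n)
    if n=='wrist':
        s=telemetry.read_state();T=np.eye(4);T[:3,:3]=s['tcp_rot'];T[:3,3]=s['position'];T=T@c['T_tool_cam']
    else:T=c['cam_to_world']
    q=c['mtx']@(np.linalg.inv(T)@np.r_[p,1])[:3];return q[:2]/q[2]
E
```

```text
(no output)
```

View pics/z.png

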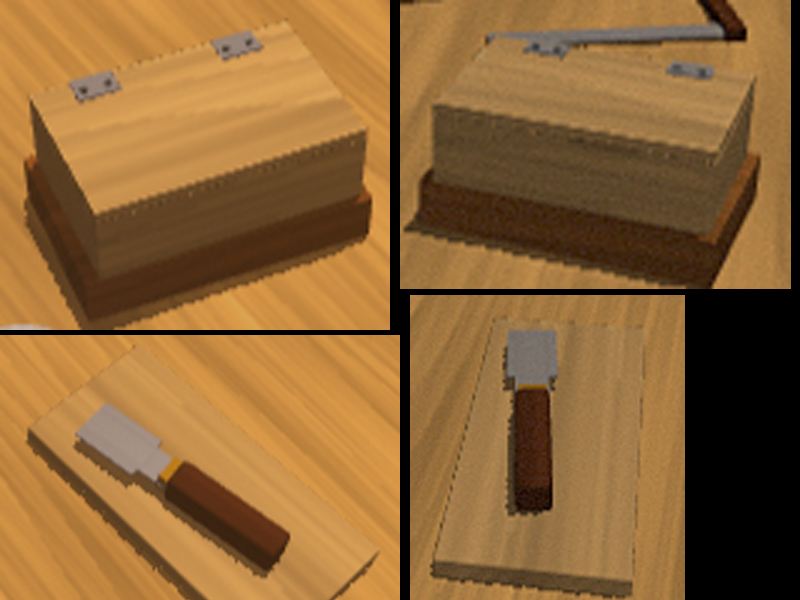

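View pics/wrist0.png

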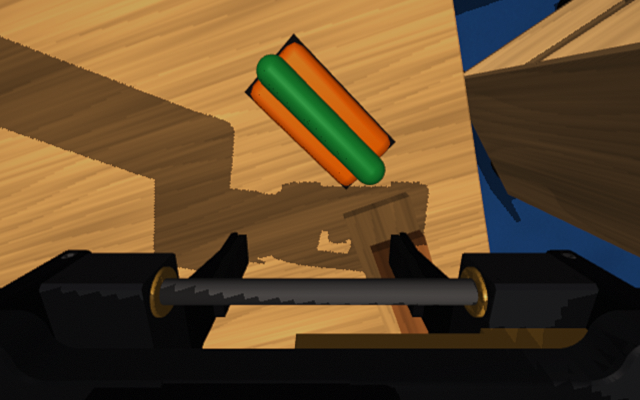

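The zoom gives the lid's four top corners, the scraper's blade and handle ends, and the board corners in both views. The notch can't be made out yet, so I'll use the wrist camera for it.

```bash
python3 - <<'E'
from h import *
A=lambda X,Y:('scene',240+X/3,80+Y/3)
B=lambda X,Y:('side',325+(X-400)/3.4,145+Y/3.4)
C=lambda X,Y:('scene',340+X/2.5,225+(Y-335)/2.5)
D=lambda X,Y:('side',280+(X-410)/2.5,260+(Y-295)/2.5)
def show(t,L,z):
    for p in L: print(t,onz(*p,z)[:2])
show('lidA BL BR FR FL',[A(32,97),A(290,22),A(367,128),A(98,212)],.115)
show('lidB BL BR FR FL',[B(490,38),B(755,78),B(718,163),B(433,103)],.115)
show('tipC',[C(105,404),C(77,438)],.0333);show('tipD',[D(508,331),D(556,331)],.0333)
show('endC top',[C(288,538)],.046);show('ferrule C',[C(185,462),C(163,482)],.046)
show('endD',[D(515,490),D(552,490)],.046);show('ferrD',[D(519,390),D(549,390)],.046)
show('boardC',[C(28,430),C(137,347),C(378,552)],.018)
show('boardD',[D(497,320),D(643,323),D(632,580),D(433,563)],.018)
# bystanders: tops
show('glue bottle cap top z.16 ',[('scene',210,149)],.16)
show('tin',[('scene',247,207)],.11);show('jar',[('scene',286,253)],.09)
E
```

```text
lidA BL BR FR FL [ 0.6294 -0.2484]
lidA BL BR FR FL [ 0.4134 -0.2111]
lidA BL BR FR FL [ 0.4393 -0.0775]
lidA BL BR FR FL [ 0.6516 -0.1154]
lidB BL BR FR FL [ 0.6312 -0.2435]
lidB BL BR FR FL [ 0.4134 -0.2054]
lidB BL BR FR FL [ 0.4357 -0.0574]
lidB BL BR FR FL [ 0.6512 -0.1115]
tipC [0.5817 0.1792]
tipC [0.6198 0.1912]
tipD [0.6184 0.1871]
tipD [0.5797 0.1785]
endC top [0.5513 0.3499]
ferrule C [0.5709 0.2597]
ferrule C [0.5961 0.2633]
endD [0.5692 0.3587]
endD [0.5452 0.3532]
ferrD [0.5894 0.2658]
ferrD [0.5675 0.2609]
boardC [0.6407 0.1567]
boardC [0.5156 0.1436]
boardC [0.4885 0.3894]
boardD [0.6362 0.1572]
boardD [0.5134 0.1342]
boardD [0.4856 0.3886]
boardD [0.6132 0.4049]
glue bottle cap top z.16  [ 0.7739 -0.1507]
tin [ 0.7704 -0.0168]
jar [0.7581 0.1041]
```

```bash
python3 - <<'E'
from h import *
import cv2
f=np.array([.173,.985,0]);f/=np.linalg.norm(f);y=np.array([f[1],-f[0],0]);c=np.array([.5455,-.0905,0])
out=[]
for n in('scene','side'):
    im=np.load(f'pics/{n}0.npy')
    m1=np.zeros((100,480),np.float32);m2=m1.copy()
    for i in range(100):
        for j in range(480):
            q=proj(n,c+y*((j-240)*.0005)+[0,0,.125-i*.0008]) if (i%10==0 and j%20==0) else None
            if q is not None: m1[i,j],m2[i,j]=q
    g=cv2.resize(m1[::10,::20],(480,100));  # coarse affine is enough: recompute exactly by homography
    P=[(0,0),(479,0),(479,99),(0,99)]
    Q=[proj(n,c+y*((j-240)*.0005)+[0,0,.125-i*.0008]) for j,i in P]
    H=cv2.getPerspectiveTransform(np.float32(Q),np.float32(P))
    w=cv2.warpPerspective(im,H,(480,100),flags=cv2.INTER_CUBIC);
    out.append(w)
    gr=w.mean(2)
    print(n,'rows',gr[:,100:380].mean(1)[::4].round())
    print(gr[26:33,40:440].mean(0).reshape(-1,10).mean(1).round(),'\n',gr[46:53,40:440].mean(0).reshape(-1,10).mean(1).round())
o=np.vstack(out)[:,:,::-1];o=cv2.convertScaleAbs(o,alpha=1.8)
cv2.imwrite('pics/face.png',cv2.resize(o,None,fx=1.6,fy=2.4))
E
```

```text
scene rows [141. 108.  74.  72.  70.  69.  68.  68.  69.  71.  70.  67.  66.  68.
  69.  68.  67.  68.  69.  67.  66.  66.  61.  52.  48.]
[69. 70. 72. 72. 72. 72. 72. 72. 72. 72. 72. 72. 70. 68. 68. 68. 68. 68.
 68. 68. 68. 68. 67. 68. 68. 68. 68. 67. 67. 67. 67. 67. 67. 67. 67. 67.
 68. 67. 68. 67.] 
 [68. 69. 69. 69. 68. 68. 69. 68. 68. 68. 67. 67. 67. 67. 67. 67. 67. 66.
 67. 66. 66. 66. 66. 66. 66. 66. 66. 66. 67. 66. 67. 66. 66. 66. 67. 67.
 67. 67. 67. 66.]
side rows [120. 124. 112.  73.  71.  67.  62.  65.  67.  69.  71.  71.  68.  64.
  68.  70.  68.  68.  68.  70.  68.  66.  66.  66.  48.]
[67. 68. 67. 66. 66. 68. 66. 68. 66. 64. 62. 62. 62. 61. 62. 61. 63. 61.
 65. 64. 66. 66. 65. 66. 69. 68. 67. 68. 67. 65. 70. 69. 70. 68. 67. 66.
 67. 69. 67. 68.] 
 [68. 69. 68. 69. 70. 70. 66. 68. 69. 68. 67. 70. 66. 67. 68. 68. 68. 66.
 65. 67. 67. 67. 67. 65. 64. 67. 68. 67. 68. 67. 69. 66. 68. 66. 67. 66.
 66. 66. 61. 63.]
```

View pics/face.png

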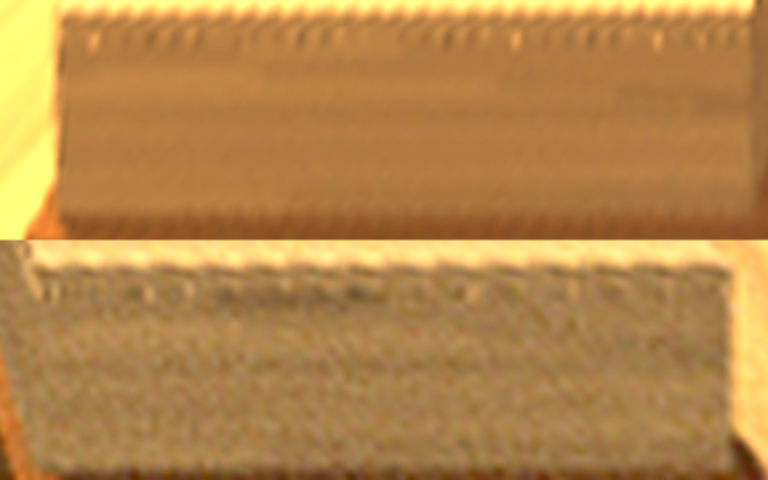

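```bash
cat >> h.py <<'E'
import json,sys
from scipy.spatial.transform import Rotation as Ro
def getcmd():
    d=json.load(open('cmd.json'));return np.array(d['p']),np.array(d['R'])
def setcmd(p,R):json.dump({'p':list(p),'R':np.array(R).tolist()},open('cmd.json','w'))
def rot(xang,pitch=0):   # tool x heading (deg), tool down, then pitched about tool y
    a=np.radians(xang);x=np.array([np.cos(a),np.sin(a),0]);z=np.array([0,0,-1.])
    return np.c_[x,np.cross(z,x),z]@Ro.from_euler('y',pitch,degrees=True).as_matrix()
def step(p,R,maxs=.149):
    "numbers for one call towards pose p,R; records the commanded pose"
    p0,R0=getcmd();d=R0.T@(np.array(p)-p0);k=max(1,np.abs(d).max()/maxs)
    w=Ro.from_matrix(R0.T@R).as_rotvec(degrees=True)/k
    s=np.r_[d/k/.15,w/360].round(4)
    setcmd(p0+R0@(s[:3]*.15),R0@Ro.from_rotvec(s[3:]*360,degrees=True).as_matrix())
    print(s.tolist(),'calls',round(k,2),flush=True);return k
E
python3 - <<'E'
from h import *
s=telemetry.read_state()
# start command: nominal
setcmd([.185,.597,.223],rot(162.765))
print(s['tcp_rot']-rot(162.765))
p=[.5757,.283,.12];R=rot(103.8)
for i in range(5):
    if step(p,R)<=1:break
E
```

```text
[[-0.     -0.     -0.0008]
 [-0.      0.     -0.0015]
 [ 0.0003 -0.0016  0.    ]]
[-0.9933, -0.3924, 0.2195, 0.0, 0.0, 0.0523] calls 3.13
[-0.9933, -0.0473, 0.2043, 0.0, 0.0, 0.0488] calls 2.29
[-0.9933, 0.2633, 0.2112, 0.0, 0.0, 0.0504] calls 1.24
[-0.211, 0.137, 0.0517, 0.0, 0.0, 0.0123] calls 1
```

Emit:
carry_out(
  deltas=[
    [[-0.25,-0.1,0.055,0,0,0.013,-1],[-0.5,-0.2,0.11,0,0,0.026,-1],[-0.75,-0.3,0.165,0,0,0.039,-1],[-0.9933,-0.3924,0.2195,0,0,0.0523,-1],[-0.9933,-0.3924,0.2195,0,0,0.0523,-1],[-0.9933,-0.3924,0.2195,0,0,0.0523,-1],[-0.9933,-0.3924,0.2195,0,0,0.0523,-1],[-0.9933,-0.3924,0.2195,0,0,0.0523,-1],[-0.9933,-0.3924,0.2195,0,0,0.0523,-1],[-0.9933,-0.3924,0.2195,0,0,0.0523,-1]],
  ],
)

```text
time_s: 0.98
position: [0.3089, 0.4975, 0.1899]
tcp_rot: [[-0.81, 0.587, 0.0], [0.587, 0.81, 0.0], [0.0, 0.001, -1.0]]
force: [-0.9, 0.3, 0.5]
opening: 0.995
grasp_force: 0.0
```

Emit:
carry_out(
  deltas=[
    [[-0.25,-0.012,0.05,0,0,0.012,-1],[-0.5,-0.024,0.1,0,0,0.024,-1],[-0.75,-0.036,0.15,0,0,0.036,-1],[-0.9933,-0.0473,0.2043,0,0,0.0488,-1],[-0.9933,-0.0473,0.2043,0,0,0.0488,-1],[-0.9933,-0.0473,0.2043,0,0,0.0488,-1],[-0.9933,-0.0473,0.2043,0,0,0.0488,-1],[-0.9933,-0.0473,0.2043,0,0,0.0488,-1],[-0.9933,-0.0473,0.2043,0,0,0.0488,-1],[-0.9933,-0.0473,0.2043,0,0,0.0488,-1]],
  ],
)

```text
time_s: 1.82
position: [0.4252, 0.4042, 0.1594]
tcp_rot: [[-0.595, 0.804, 0.0], [0.804, 0.595, 0.0], [0.0, 0.0, -1.0]]
force: [-0.7, -0.5, -0.2]
opening: 0.998
grasp_force: 0.0
```

Emit:
carry_out(
  deltas=[
    [[-0.25,0.066,0.053,0,0,0.0126,-1],[-0.5,0.132,0.106,0,0,0.0252,-1],[-0.75,0.2,0.16,0,0,0.038,-1],[-0.9933,0.2633,0.2112,0,0,0.0504,-1],[-0.9933,0.2633,0.2112,0,0,0.0504,-1],[-0.9933,0.2633,0.2112,0,0,0.0504,-1],[-0.9933,0.2633,0.2112,0,0,0.0504,-1],[-0.9933,0.2633,0.2112,0,0,0.0504,-1],[-0.9933,0.2633,0.2112,0,0,0.0504,-1],[-0.9933,0.2633,0.2112,0,0,0.0504,-1]],
  ],
)

```text
time_s: 2.65
position: [0.5454, 0.3078, 0.1277]
tcp_rot: [[-0.315, 0.949, 0.0], [0.949, 0.315, 0.0], [0.0, 0.0, -1.0]]
force: [1.5, -0.3, 0.9]
opening: 1.005
grasp_force: 0.0
```

Emit:
carry_out(
  deltas=[
    [[-0.211,0.137,0.0517,0,0,0.0123,-1],[-0.211,0.137,0.0517,0,0,0.0123,-1],[-0.211,0.137,0.0517,0,0,0.0123,-1],[-0.211,0.137,0.0517,0,0,0.0123,-1],[-0.211,0.137,0.0517,0,0,0.0123,-1],[-0.211,0.137,0.0517,0,0,0.0123,-1],[-0.211,0.137,0.0517,0,0,0.0123,-1],[-0.211,0.137,0.0517,0,0,0.0123,-1],[-0.211,0.137,0.0517,0,0,0.0123,-1],[-0.211,0.137,0.0517,0,0,0.0123,-1]],
  ],
)

```text
time_s: 3.48
position: [0.5757, 0.2831, 0.1196]
tcp_rot: [[-0.239, 0.971, 0.0], [0.971, 0.239, 0.0], [0.0, 0.0, -1.0]]
force: [-0.0, -0.2, 0.6]
opening: 1.003
grasp_force: 0.0
```

```bash
python3 - <<'E'
from h import *
import cv2
im=capture('wrist')
hsv=cv2.cvtColor(im,cv2.COLOR_RGB2HSV)
# dark brown handle: reddish, dark
m=((hsv[...,0]<12)&(hsv[...,1]>120)&(hsv[...,2]<130)).astype(np.uint8);m[250:]=0
n,l,st,ce=cv2.connectedComponentsWithStats(m);i=1+st[1:,4].argmax();print(st[i],ce[i])
(cx,cy),(w,h),a=cv2.minAreaRect(np.argwhere(l==i)[:,::-1].astype(np.float32));print(cx,cy,w,h,a)
for v in (st[i][1]+5,st[i][1]+st[i][3]-5):
    r=np.where(l[v]==i)[0];print(onz('wrist',r.min(),v,.046),onz('wrist',r.max(),v,.046))
step([.5757,.283,.021],rot(103.8))
E
```

```text
[ 302  120   31  111 3248] [316.7488 174.3805]
317.0 175.0 110.0 30.0 90.0
[0.5481 0.3466 0.046 ] [0.5708 0.3522 0.046 ]
[0.5679 0.2636 0.046 ] [0.5907 0.2692 0.046 ]
[-0.0, -0.0, 0.66, 0.0, 0.0, -0.0] calls 1
```

Emit:
carry_out(
  deltas=[
    [[0,0,0.15,0,0,0,-1],[0,0,0.3,0,0,0,-1],[0,0,0.45,0,0,0,-1],[0,0,0.55,0,0,0,-1],[0,0,0.6,0,0,0,-1],[0,0,0.63,0,0,0,-1],[0,0,0.65,0,0,0,-1],[0,0,0.66,0,0,0,-1],[0,0,0.66,0,0,0,-1],[0,0,0.66,0,0,0,-1]],
  ],
)

```text
time_s: 4.37
position: [0.5765, 0.2832, 0.0215]
tcp_rot: [[-0.239, 0.971, 0.002], [0.971, 0.239, 0.0], [0.0, 0.002, -1.0]]
force: [0.5, -0.5, -0.2]
opening: 0.995
grasp_force: 0.0
```

Emit:
carry_out(
  deltas=[
    [[0,0,0,0,0,0,1],[0,0,0,0,0,0,1],[0,0,0,0,0,0,1],[0,0,0,0,0,0,1],[0,0,0,0,0,0,1],[0,0,0,0,0,0,1],[0,0,0,0,0,0,1],[0,0,0,0,0,0,1],[0,0,0,0,0,0,1],[0,0,0,0,0,0,1]],
  ],
)

```text
time_s: 5.2
position: [0.5758, 0.2829, 0.0205]
tcp_rot: [[-0.238, 0.971, -0.0], [0.971, 0.238, -0.0], [-0.0, -0.0, -1.0]]
force: [-0.4, -0.4, -0.4]
opening: 0.328
grasp_force: 1.1
```

```bash
cat >> h.py <<'E'
f=np.array([np.cos(np.radians(80)),np.sin(np.radians(80)),0]);by=np.array([f[1],-f[0],0]);C0=np.array([.5455,-.0905,0])
def bx(fr,y,z):return C0+f*fr+by*y+[0,0,z]   # mm-free box coords: ahead of front face, along box y, height
E
python3 - <<'E'
from h import *
p=bx(.09,.03,.18);R=rot(80,-35)
T=np.eye(4);T[:3,:3]=R;T[:3,3]=p;c=camera_info('wrist');T=T@c['T_tool_cam'];print(p,T[:3,3])
for y in(-.11,-.054,0,.11):
    q=c['mtx']@(np.linalg.inv(T)@np.r_[bx(0,y,.102),1])[:3];print(q[:2]/q[2],q[2])
step([.5757,.283,.15],rot(103.8))
for i in range(4):
    if step(p,R)<=1:break
E
```

```text
[ 0.5907 -0.0071  0.18  ] [0.6199 0.1523 0.2644]
[179.631  220.5092] 0.29898962605852536
[234.6995 220.5205] 0.29895322509924616
[287.814  220.5313] 0.2989181241742268
[396.0488 220.5534] 0.29884662228992825
[-0.0, -0.0, -0.86, 0.0, 0.0, -0.0] calls 1
[-0.9933, -0.1903, -0.1045, 0.0105, -0.05, 0.0334] calls 1.91
[-0.9083, 0.0225, 0.1985, 0.0097, -0.0458, 0.0306] calls 1
```

Emit:
carry_out(
  deltas=[
    [[0,0,0,0,0,0,1],[0,0,0,0,0,0,1],[0,0,0,0,0,0,1],[0,0,-0.1,0,0,0,1],[0,0,-0.3,0,0,0,1],[0,0,-0.5,0,0,0,1],[0,0,-0.7,0,0,0,1],[0,0,-0.86,0,0,0,1],[0,0,-0.86,0,0,0,1],[0,0,-0.86,0,0,0,1]],
  ],
)

```text
time_s: 6.03
position: [0.5767, 0.2832, 0.1509]
tcp_rot: [[-0.239, 0.971, 0.003], [0.971, 0.239, 0.001], [0.0, 0.003, -1.0]]
force: [0.0, -0.4, -1.5]
opening: 0.297
grasp_force: 30.0
```

Emit:
carry_out(
  deltas=[
    [[-0.14,-0.027,-0.015,0.0015,-0.007,0.0048,1],[-0.28,-0.054,-0.03,0.003,-0.014,0.0095,1],[-0.42,-0.081,-0.045,0.0045,-0.021,0.0143,1],[-0.56,-0.108,-0.06,0.006,-0.028,0.019,1],[-0.7,-0.135,-0.075,0.0075,-0.035,0.0238,1],[-0.84,-0.162,-0.09,0.009,-0.043,0.0286,1],[-0.9933,-0.1903,-0.1045,0.0105,-0.05,0.0334,1],[-0.9933,-0.1903,-0.1045,0.0105,-0.05,0.0334,1],[-0.9933,-0.1903,-0.1045,0.0105,-0.05,0.0334,1],[-0.9933,-0.1903,-0.1045,0.0105,-0.05,0.0334,1]],
  ],
)

```text
time_s: 6.87
position: [0.5827, 0.1319, 0.1636]
tcp_rot: [[-0.034, 0.999, -0.025], [0.949, 0.024, -0.313], [-0.312, -0.035, -0.949]]
force: [-0.4, -0.3, -1.6]
opening: 0.297
grasp_force: 30.0
```

Emit:
carry_out(
  deltas=[
    [[-0.13,0.003,0.028,0.0014,-0.0065,0.0044,1],[-0.26,0.006,0.056,0.0028,-0.013,0.0088,1],[-0.39,0.009,0.085,0.0042,-0.02,0.013,1],[-0.52,0.013,0.113,0.0056,-0.026,0.0175,1],[-0.65,0.016,0.142,0.007,-0.033,0.022,1],[-0.78,0.019,0.17,0.0083,-0.039,0.026,1],[-0.9083,0.0225,0.1985,0.0097,-0.0458,0.0306,1],[-0.9083,0.0225,0.1985,0.0097,-0.0458,0.0306,1],[-0.9083,0.0225,0.1985,0.0097,-0.0458,0.0306,1],[-0.9083,0.0225,0.1985,0.0097,-0.0458,0.0306,1]],
  ],
)

```text
time_s: 7.7
position: [0.5906, -0.006, 0.179]
tcp_rot: [[0.141, 0.985, -0.1], [0.808, -0.173, -0.563], [-0.572, -0.001, -0.82]]
force: [-0.3, 0.7, -1.2]
opening: 0.296
grasp_force: 30.0
```

```bash
python3 - <<'E'
from h import *
import cv2
s=telemetry.read_state();print(s['position'],s['tcp_rot'],s['grasp_force'],s['opening'])
im=capture('wrist');np.save('pics/w1.npy',im)
z=cv2.resize(im[150:300,140:420],None,fx=2.85,fy=2.85,interpolation=cv2.INTER_CUBIC)
cv2.imwrite('pics/w1z.png',cv2.convertScaleAbs(z,alpha=1.6)[:,:,::-1])
E
```

```text
[ 0.5906 -0.006   0.179 ] [[ 0.141   0.985  -0.0996]
 [ 0.808  -0.1726 -0.5634]
 [-0.5721 -0.001  -0.8202]] 29.999457425437868 0.2962731498773743
```

View pics/w1z.png

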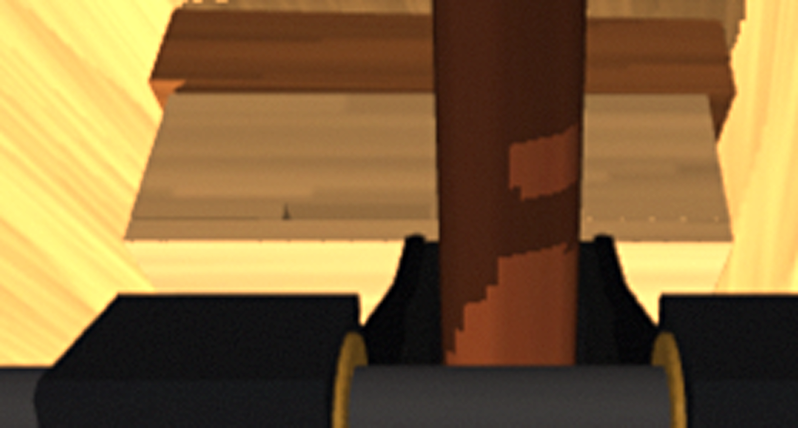

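The box appears upside down here. The lid seam runs along crop row 218, from crop x 133 to 725. A small dark tick at crop (287,212) looks like the far end wall of the notch, which would put the notch's middle about 26 mm to the −y side. I'll check this numerically.

```bash
python3 - <<'E'
from h import *
im=np.load('pics/w1.npy').astype(int).sum(2)
for v in range(214,236):print(v,im[v,186:292:4])
# box corners of seam & lid front edge
for u,v,z in((186.7,226.5,.105),(394.4,226.5,.105),(183.9,234,.115),(396.5,234,.115),(240.7,226,.105)):
    p=onz('wrist',u,v,z);d=p-C0;print(p,'front',d@f,'y',d@by)
E
```

```text
214 [446 235 241 243 242 239 241 242 243 240 240 242 242 242 241 242 239 239
 240 240 240 239 241 239 240 239 244]
215 [417 230 236 236 245 247 246 244 245 247 244 244 245 243 243 244 235 237
 237 236 237 236 237 233 234 234 236]
216 [393 224 232 229 246 247 250 249 248 249 250 249 247 247 249 249 234 230
 228 227 225 230 228 228 228 228 231]
217 [398 216 223 223 247 249 247 249 244 247 245 246 248 244 245 245 226 224
 220 221 225 221 221 220 224 222 223]
218 [402 219 221 221 239 239 242 238 239 240 239 239 238 239 237 237 219 217
 218 219 219 219 217 216 217 219 218]
219 [414 216 217 220 225 227 225 224 225 225 226 224 226 226 225 226 217 216
 213 218 217 218 217 215 216 215 216]
220 [410 215 214 214 217 217 217 217 215 214 216 219 217 219 217 217 214 215
 214 214 216 217 218 217 213 216 217]
221 [372 218 217 217 215 217 215 215 217 217 214 216 218 216 207 207 209 205
 208 205 206 205 207 206 208 210 207]
222 [338 220 220 219 219 219 219 217 221 219 218 220 222 218 200 200 199 197
 200 198 198 200 200 198 197 200 203]
223 [287 220 221 222 221 217 222 221 220 222 217 219 220 222 198 
[... 1112 characters left out ...]
3 236 237 234 235 236 235 235 236 238 236 233 233
 235 234 232 231 230 233 104  12 244]
234 [278 330 330 290 324 329 328 325 323 324 322 305 318 319 314 316 315 309
 312 298 313 310 290 306  53   9 151]
235 [401 428 427 408 427 426 427 425 421 424 420 415 420 418 420 418 419 417
 420 412 416 415 407 415  55  15  37]
[ 0.4429 -0.0762  0.105 ] front -0.00373714435959924 y -0.10352951314004072
[ 0.652  -0.1123  0.105 ] front -0.002992315205625929 y 0.10868146675389076
[ 0.4439 -0.0743  0.115 ] front -0.0017014565994990915 y -0.1028739244875364
[ 0.6525 -0.1103  0.115 ] front -0.0009300113211500474 y 0.1087877161679897
[ 0.4977 -0.0847  0.105 ] front -0.0025776695938731606 y -0.04807778204302091
```

```bash
python3 - <<'E'
from h import *
p=bx(.122,-.0235,.0905);print(p)
while step(p,rot(80))>1:pass
E
```

```text
[0.5435 0.0337 0.0905]
[0.517, -0.3566, 0.3664, -0.0, 0.0972, 0.0] calls 1
```

Emit:
carry_out(
  deltas=[
    [[0.065,-0.045,0.045,0,0.012,0,1],[0.13,-0.09,0.09,0,0.024,0,1],[0.194,-0.134,0.137,0,0.0365,0,1],[0.259,-0.178,0.183,0,0.0486,0,1],[0.323,-0.223,0.229,0,0.061,0,1],[0.388,-0.267,0.275,0,0.073,0,1],[0.45,-0.312,0.32,0,0.085,0,1],[0.517,-0.3566,0.3664,0,0.0972,0,1],[0.517,-0.3566,0.3664,0,0.0972,0,1],[0.517,-0.3566,0.3664,0,0.0972,0,1]],
  ],
)

```text
time_s: 8.58
position: [0.5432, 0.0334, 0.0901]
tcp_rot: [[0.174, 0.985, -0.001], [0.985, -0.174, -0.001], [-0.002, -0.001, -1.0]]
force: [0.8, -0.1, -1.4]
opening: 0.296
grasp_force: 30.0
```

```bash
python3 - <<'E'
from h import *
import cv2
s=telemetry.read_state();print(s['position'],s['tcp_rot'],s['grasp_force'],s['force'])
P=s['position'];R=s['tcp_rot'];tip=P+R@[-.102,0,-.0115];print('tip',tip)
for n in('side','scene'):
    print(n,'pred tip corners',proj(n,tip+R@[0,.02,0]),proj(n,tip-R@[0,.02,0]),'seam',proj(n,bx(-.002,-.11,.105)),proj(n,bx(-.002,.11,.105)))
im=capture('side');np.save('pics/s1.npy',im)
a=cv2.resize(im[150:230,330:450],None,fx=5,fy=5,interpolation=cv2.INTER_CUBIC)
cv2.imwrite('pics/s1.png',cv2.convertScaleAbs(a,alpha=1.4)[:,:,::-1])
E
```

```text
[0.5432 0.0334 0.0901] [[ 0.1743  0.9847 -0.0014]
 [ 0.9847 -0.1743 -0.0014]
 [-0.0016 -0.0012 -1.    ]] 29.999414565972984 [ 0.7592 -0.1499 -1.3961]
tip [ 0.5254 -0.067   0.1017]
side pred tip corners [373.0372 190.948 ] [388.7633 193.7852] seam [417.9349 193.4687] [333.8709 178.6617]
scene pred tip corners [325.5572 147.4911] [341.978  142.1952] seam [363.9758 126.5811] [273.1477 155.3619]
```

View pics/s1.png

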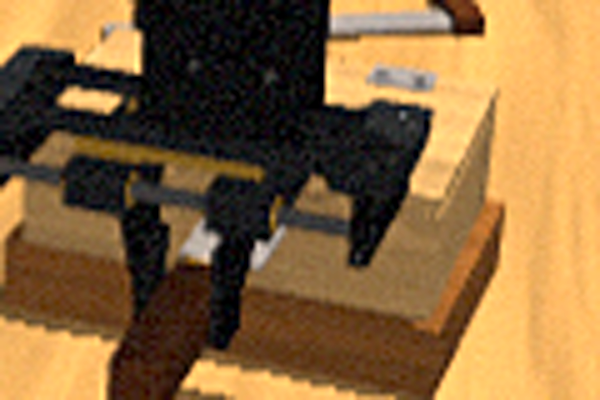

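Emit:
carry_out(
  deltas=[
    [[-0.03,0,0,0,0,0,1],[-0.06,0,0,0,0,0,1],[-0.09,0,0,0,0,0,1],[-0.11,0,0,0,0,0,1],[-0.125,0,0,0,0,0,1],[-0.14,0,0,0,0,0,1],[-0.15,0,0,0,0,0,1],[-0.16,0,0,0,0,0,1],[-0.17,0,0,0,0,0,1],[-0.18,0,0,0,0,0,1]],
  ],
)

```text
time_s: 9.47
position: [0.5389, 0.0069, 0.09]
tcp_rot: [[0.174, 0.985, -0.0], [0.985, -0.174, -0.0], [-0.0, -0.0, -1.0]]
force: [-1.3, 0.0, -1.0]
opening: 0.295
grasp_force: 30.0
```

Emit:
carry_out(
  deltas=[
    [[-0.012,0,0,0,0,0,1],[-0.024,0,0,0,0,0,1],[-0.036,0,0,0,0,0,1],[-0.048,0,0,0,0,0,1],[-0.06,0,0,0,0,0,1],[-0.072,0,0,0,0,0,1],[-0.084,0,0,0,0,0,1],[-0.096,0,0,0,0,0,1],[-0.108,0,0,0,0,0,1],[-0.12,0,0,0,0,0,1]],
  ],
)

```text
time_s: 10.3
position: [0.5353, -0.0055, 0.0902]
tcp_rot: [[0.176, 0.984, -0.001], [0.984, -0.176, 0.008], [0.008, -0.002, -1.0]]
force: [2.5, 17.5, 1.8]
opening: 0.295
grasp_force: 30.0
```

Emit:
carry_out(
  deltas=[
    [[0.1,0,0,0,0,0,1],[0.2,0,0,0,0,0,1],[0.28,0,0,0,0,0,1],[0.3,0,0,0,0,0,1],[0.3,0,0,0,0,0,1],[0.3,0,0,0,0,0,1],[0.3,0,0,0,0,0,1],[0.3,0,0,0,0,0,1],[0.3,0,0,0,0,0,1],[0.3,0,0,0,0,0,1]],
  ],
)

```text
time_s: 11.13
position: [0.5437, 0.0331, 0.0901]
tcp_rot: [[0.174, 0.985, -0.0], [0.985, -0.174, -0.0], [-0.0, -0.0, -1.0]]
force: [0.0, 0.0, -1.6]
opening: 0.293
grasp_force: 30.0
```

```bash
python3 - <<'E'
from h import *
import cv2
s=telemetry.read_state();print(s['position'],s['force'],s['grasp_force'])
im=capture('scene');im0=np.load('pics/scene0.npy')
d=np.abs(im.astype(int)-im0).sum(2)[85:190,240:370]
A=cv2.resize(im[80:190,230:390],None,fx=2.5,fy=2.5,interpolation=cv2.INTER_CUBIC);B=cv2.resize(im0[80:190,230:390],None,fx=2.5,fy=2.5,interpolation=cv2.INTER_CUBIC)
cv2.imwrite('pics/cmp.png',np.hstack([A,B])[:,:,::-1])
E
```

```text
[0.5437 0.0331 0.0901] [ 0.0071  0.0352 -1.6252] 29.9994352273643
```

View pics/cmp.png

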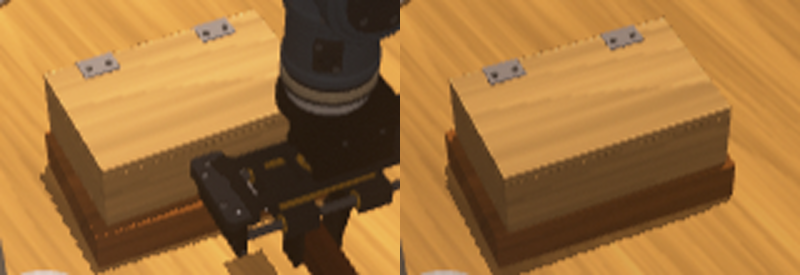

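```bash
python3 - <<'E'
from h import *
import cv2
sc=capture('scene');s0=np.load('pics/scene0.npy');wr=capture('wrist');w1=np.load('pics/w1.npy')
# hinge leaves by template match with subpixel upsampling
up=lambda a:cv2.resize(a,None,fx=8,fy=8,interpolation=cv2.INTER_CUBIC)
for (u,v) in((271,108),(319,96)):
    t=up(s0[v-6:v+7,u-11:u+12]);I=up(sc[v-14:v+15,u-19:u+20])
    r=cv2.matchTemplate(I,t,cv2.TM_CCOEFF_NORMED);_,q,_,l=cv2.minMaxLoc(r)
    du,dv=l[0]/8-8,l[1]/8-8
    a=onz('scene',u,v,.115);b=onz('scene',u+du,v+dv,.115);d=b-a
    print('leaf',a[:2],du,dv,round(q,3),'move mm',d*1e3,'front',d@f*1e3,'y',d@by*1e3)
# handle end row at columns ~318 in wrist: brown mask top row
for im in(w1,wr):
    hsv=cv2.cvtColor(im,cv2.COLOR_RGB2HSV);m=((hsv[...,0]<12)&(hsv[...,1]>110)&(hsv[...,2]<150))
    print([ (np.where(m[100:240,c])[0]+100)[[0,-1]] for c in(305,318,330)],[np.where(m[r,270:370])[0][[0,-1]]+270 for r in(160,200)])
cv2.imwrite('pics/w2.png',wr[:,:,::-1])
E
```

```text
leaf [ 0.5832 -0.2352] -2.375 -2.375 0.947 move mm [  0.2284 -10.2104   0.    ] front -10.01566192273304 y 1.9979858333792972
leaf [ 0.467  -0.2084] -3.125 -3.0 0.973 move mm [ -0.1441 -13.2487   0.    ] front -13.072437062664 y 2.1587259741400002
[array([130, 239]), array([130, 239]), array([130, 239])] [array([292, 366]), array([293, 343])]
[array([130, 239]), array([130, 239]), array([130, 239])] [array([292, 344]), array([294, 343])]
```

View pics/w2.png

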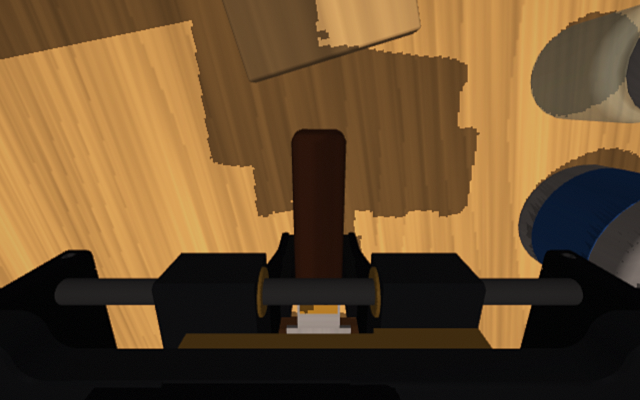

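The box was shoved back about 11 mm. On rereading, the support's top may be anywhere from 33 to 45 mm high, so I need to triangulate the lid's real height.

```bash
python3 - <<'E'
from h import *
A=lambda X,Y:('scene',240+X/3,80+Y/3)
B=lambda X,Y:('side',325+(X-400)/3.4,145+Y/3.4)
def tri(a,b):
    (o,d),(q,e)=ray(*a),ray(*b);d=d/np.linalg.norm(d);e=e/np.linalg.norm(e)
    M=np.c_[d,-e];t=np.linalg.lstsq(M,q-o,rcond=None)[0];x=o+d*t[0];y=q+e*t[1];return (x+y)/2,np.linalg.norm(x-y)
pts=[]
for n,a,b in(('BL',A(32,97),B(490,38)),('BR',A(290,22),B(755,78)),('FR',A(367,128),B(718,163)),('FL',A(98,212),B(433,103))):
    x,e=tri(a,b);pts.append(x);print(n,x,e)
P=np.array(pts);print('mean z',P[:,2].mean())
for z in(.103,.107,.111,.115):
  for nm,L in(('sc',[A(32,97),A(290,22),A(367,128),A(98,212)]),('si',[B(490,38),B(755,78),B(718,163),B(433,103)])):
    q=[onz(*p,z) for p in L];print(z,nm,[round(np.linalg.norm(q[i]-q[i-1])*1e3,1) for i in range(4)],np.mean(q,0)[:2])
# box top-left front vertical edge bottom in scene crop A (98,272): 70 mm below lid top; support top
x,e=tri(A(105,275),B(428,178));print('front-left box bottom',x,e)
# 2-view of the wrist seam/lid top edge vs scene: lid top front edge from w1 pose
T=np.eye(4);T[:3,:3]=[[.141,.985,-.0996],[.808,-.1726,-.5634],[-.5721,-.001,-.8202]];T[:3,3]=[.5906,-.006,.179]
c=camera_info('wrist');T=T@c['T_tool_cam']
def wr(u,v):return T[:3,3],T[:3,:3]@np.linalg.inv(c['mtx'])@[u,v,1]
ray0=ray
def ray(n,u,v):return wr(u,v) if n=='w' else ray0(n,u,v)
globals()['ray']=ray
for n,w,a,b in(('FL',(396.5,234),A(98,212),B(433,103)),('FR',(183.9,234),A(367,128),B(718,163))):
    for q in(a,b):print(n,q[0],*tri(('w',)+w,q))
o,d=wr(186.7,226.5);o2,d2=wr(394.4,226.5)
for z in(.093,.097,.101,.105):
    p=o+d*(z-o[2])/d[2];q=o2+d2*(z-o2[2])/d2[2];print('wrist seam width',z,np.linalg.norm(p-q),((p+q)/2-C0)@f)
E
```

```text
BL [ 0.6308 -0.2466  0.115 ] 0.0030550302434024456
BR [ 0.4127 -0.2124  0.1127] 0.001876673038997371
FR [ 0.4339 -0.0842  0.1035] 0.005641170664210046
FL [ 0.6516 -0.1159  0.1135] 0.0015305485481763648
mean z 0.11117787856733188
0.103 sc [np.float64(136.9), np.float64(222.6), np.float64(138.3), np.float64(219.1)] [ 0.526  -0.1743]
0.103 si [np.float64(136.9), np.float64(226.9), np.float64(153.6), np.float64(228.0)] [ 0.5352 -0.1798]
0.107 sc [np.float64(136.2), np.float64(221.5), np.float64(137.5), np.float64(218.0)] [ 0.5285 -0.1706]
0.107 si [np.float64(135.7), np.float64(224.9), np.float64(152.3), np.float64(226.0)] [ 0.5344 -0.1713]
0.111 sc [np.float64(135.5), np.float64(220.3), np.float64(136.8), np.float64(216.9)] [ 0.531  -0.1669]
0.111 si [np.float64(134.6), np.float64(223.0), np.float64(151.0), np.float64(224.1)] [ 0.5337 -0.1629]
0.115 sc [np.float64(134.8), np.float64(219.2), np.float64(136.1), np.float64(215.7)] [ 0.5334 -0.1631]
0.115 si [np.float64(133.4), np.float64(221.1), np.float64(149.7), np.float64(222.2)] [ 0.5329 -0.1545]
front-left box bottom [ 0.6539 -0.1099  0.0518] 0.004097097712320308
FL scene [ 0.652  -0.1157  0.113 ] 0.0028130004721069906
FL side [ 0.6526 -0.1162  0.1121] 0.0012791966903529248
FR scene [ 0.4358 -0.0828  0.109 ] 0.002005069681138643
FR side [ 0.435  -0.0846  0.1043] 0.006400224064345621
wrist seam width 0.093 0.22790408067442064 -0.022381843187166323
wrist seam width 0.097 0.22255451232184179 -0.015910903222271122
wrist seam width 0.101 0.2172049439692631 -0.009439963257375863
wrist seam width 0.105 0.21185537561668424 -0.0029690232924806854
```

```bash
python3 - <<'E'
from h import *
p0,R0=getcmd();print(p0)  # last 3 hand-typed calls net zero: -.18-.12+.30
step(bx(.08,.05,.18),rot(81.5,-35))
E
```

```text
[0.5435 0.0337 0.0905]
[-0.2801, 0.4899, -0.5967, -0.0013, -0.0972, -0.004] calls 1
```

Emit:
carry_out(
  deltas=[
    [[0,0.05,-0.12,0,-0.015,0,1],[0,0.1,-0.24,0,-0.03,0,1],[0,0.18,-0.36,-0.0005,-0.045,-0.001,1],[-0.06,0.26,-0.48,-0.001,-0.06,-0.002,1],[-0.14,0.34,-0.5967,-0.001,-0.075,-0.003,1],[-0.22,0.42,-0.5967,-0.0013,-0.088,-0.004,1],[-0.2801,0.4899,-0.5967,-0.0013,-0.0972,-0.004,1],[-0.2801,0.4899,-0.5967,-0.0013,-0.0972,-0.004,1],[-0.2801,0.4899,-0.5967,-0.0013,-0.0972,-0.004,1],[-0.2801,0.4899,-0.5967,-0.0013,-0.0972,-0.004,1]],
  ],
)

```text
time_s: 12.12
position: [0.6079, -0.0202, 0.1791]
tcp_rot: [[0.121, 0.989, -0.086], [0.811, -0.149, -0.566], [-0.572, -0.001, -0.82]]
force: [0.1, 0.6, -1.2]
opening: 0.294
grasp_force: 30.0
```

```bash
python3 - <<'E'
from h import *
import cv2
s=telemetry.read_state();print(s['position'],s['tcp_rot'])
im=capture('wrist');np.save('pics/w3.npy',im)
z=cv2.resize(im[160:260,110:410],None,fx=2.66,fy=4,interpolation=cv2.INTER_CUBIC)
z=np.clip((z.astype(float)-40)*2.6,0,255).astype(np.uint8)
cv2.imwrite('pics/w3z.png',z[:,:,::-1])
E
```

```text
[ 0.6079 -0.0202  0.1791] [[ 0.1211  0.9889 -0.0861]
 [ 0.811  -0.1486 -0.5658]
 [-0.5724 -0.0013 -0.82  ]]
```

View pics/w3z.png

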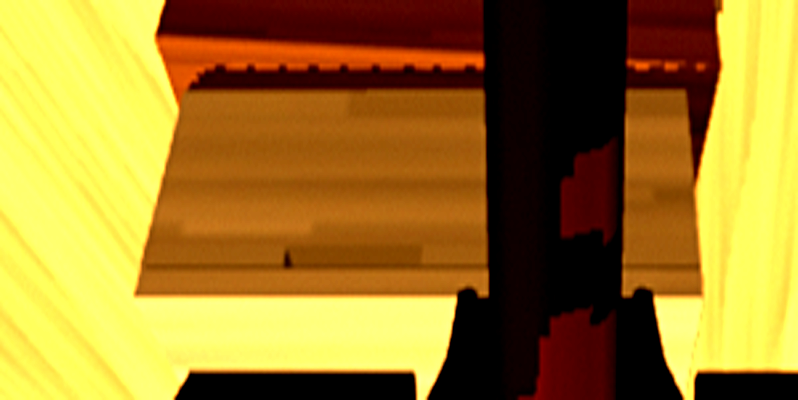

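The notch is now clear: crop x 285–421 on seam row 266, with the seam spanning 142–697. That makes it 54 mm wide and puts its middle 26.4 mm to the −y side of centre.

```bash
python3 - <<'E'
from h import *
U=lambda X:110+X/2.66
v=160+266/4
vt=160+295/4;vb=160+89/4
for z in(.097,.099,.101,.103,.105):
    a,b,n=[onz('wrist',U(X),v,z) for X in(142,697,353)]
    w=np.linalg.norm(a-b);d=(n-C0);print(z,'w',w,'front',d@f,'y',d@by,'heading',np.degrees(np.arctan2(*(b-a)[1::-1]))+90, (onz('wrist',U(353),vt,z+.01)-C0)@f,(onz('wrist',U(353),vb,z-.06)-C0)@f)
E
```

```text
0.097 w 0.22435536882689341 front -0.030070560297352507 y -0.02813666940533106 heading 81.60978497730498 -0.02823814568141565 -0.02762228931861279
0.099 w 0.22166452089484256 front -0.02680587557013194 y -0.02724160400719597 heading 81.60978497730498 -0.024788572889302685 -0.02524304550835812
0.101 w 0.21897367296279163 front -0.023541190842911407 y -0.026346538609060763 heading 81.60978497730498 -0.021339000097189694 -0.022863801698103453
0.103 w 0.21628282503074087 front -0.020276506115690887 y -0.02545147321092578 heading 81.60978497730498 -0.01788942730507676 -0.020484557887848778
0.105 w 0.21359197709869004 front -0.017011821388470325 y -0.024556407812790573 heading 81.60978497730497 -0.014439854512963812 -0.01810531407759411
```

```bash
cat >> h.py <<'E'
H=81.6;f2=rot(H)[:,0]
N0=C0+f*-.0215+by*-.0262   # notch middle on the front face (xy)
def tcp(fr,z,pitch=0,dy=0):
    "TCP so that the blade tip is fr ahead of the front face, blade mid height z"
    R=rot(H,pitch);t=N0+f2*fr+R[:,1]*dy;t[2]=z;return t-R@[-.102,0,-.0115],R
E
python3 - <<'E'
from h import *
p,R=tcp(-.012,.125);print(p);step(p,R);p,R=tcp(-.012,.1175);step(p,R)
E
```

```text
[ 0.5291 -0.0181  0.1135]
[0.2025, -0.5266, 0.3994, -0.0001, 0.0972, -0.0003] calls 1
[0.0, -0.0, 0.05, 0.0, 0.0, 0.0] calls 1
```

Emit:
carry_out(
  deltas=[
    [[0.025,-0.066,0.05,0,0.0122,0,1],[0.05,-0.132,0.1,0,0.0243,0,1],[0.076,-0.197,0.15,0,0.0365,0,1],[0.101,-0.263,0.2,0,0.0486,0,1],[0.127,-0.33,0.25,0,0.061,0,1],[0.152,-0.395,0.3,0,0.073,0,1],[0.177,-0.461,0.35,0,0.085,0,1],[0.2025,-0.5266,0.3994,-0.0001,0.0972,-0.0003,1],[0.2025,-0.5266,0.3994,-0.0001,0.0972,-0.0003,1],[0.2025,-0.5266,0.3994,-0.0001,0.0972,-0.0003,1]],
  ],
)

```text
time_s: 13.0
position: [0.5284, -0.0193, 0.1135]
tcp_rot: [[0.149, 0.989, -0.001], [0.989, -0.149, -0.001], [-0.001, -0.0, -1.0]]
force: [0.0, 0.1, -1.5]
opening: 0.297
grasp_force: 30.0
```

Emit:
carry_out(
  deltas=[
    [[0,0,0.01,0,0,0,1],[0,0,0.02,0,0,0,1],[0,0,0.03,0,0,0,1],[0,0,0.04,0,0,0,1],[0,0,0.05,0,0,0,1],[0,0,0.05,0,0,0,1],[0,0,0.05,0,0,0,1],[0,0,0.05,0,0,0,1],[0,0,0.05,0,0,0,1],[0,0,0.05,0,0,0,1]],
  ],
)

```text
time_s: 13.83
position: [0.5293, -0.0182, 0.1056]
tcp_rot: [[0.146, 0.989, 0.0], [0.989, -0.146, -0.0], [-0.0, 0.0, -1.0]]
force: [-0.1, 0.2, -1.7]
opening: 0.292
grasp_force: 30.0
```

Emit:
carry_out(
  deltas=[
    [[0,0,0.002,0,0,0,1],[0,0,0.004,0,0,0,1],[0,0,0.006,0,0,0,1],[0,0,0.008,0,0,0,1],[0,0,0.01,0,0,0,1],[0,0,0.012,0,0,0,1],[0,0,0.014,0,0,0,1],[0,0,0.016,0,0,0,1],[0,0,0.016,0,0,0,1],[0,0,0.016,0,0,0,1]],
  ],
)

```text
time_s: 14.67
position: [0.5293, -0.0182, 0.1031]
tcp_rot: [[0.146, 0.989, 0.0], [0.989, -0.146, -0.0], [-0.0, 0.0, -1.0]]
force: [-0.9, 0.6, -1.5]
opening: 0.293
grasp_force: 30.0
```

Emit:
carry_out(
  deltas=[
    [[0,0,0.002,0,0,0,1],[0,0,0.004,0,0,0,1],[0,0,0.006,0,0,0,1],[0,0,0.008,0,0,0,1],[0,0,0.01,0,0,0,1],[0,0,0.012,0,0,0,1],[0,0,0.012,0,0,0,1],[0,0,0.012,0,0,0,1],[0,0,0.012,0,0,0,1],[0,0,0.012,0,0,0,1]],
  ],
)

```text
time_s: 15.5
position: [0.5293, -0.0182, 0.1014]
tcp_rot: [[0.146, 0.989, 0.0], [0.989, -0.146, -0.0], [-0.0, 0.0, -1.0]]
force: [0.0, 0.6, -0.8]
opening: 0.297
grasp_force: 30.0
```

Emit:
carry_out(
  deltas=[
    [[0,0,0.002,0,0,0,1],[0,0,0.004,0,0,0,1],[0,0,0.006,0,0,0,1],[0,0,0.008,0,0,0,1],[0,0,0.01,0,0,0,1],[0,0,0.01,0,0,0,1],[0,0,0.01,0,0,0,1],[0,0,0.01,0,0,0,1],[0,0,0.01,0,0,0,1],[0,0,0.01,0,0,0,1]],
  ],
)

```text
time_s: 16.33
position: [0.5293, -0.0182, 0.0999]
tcp_rot: [[0.146, 0.989, 0.0], [0.989, -0.146, -0.0], [-0.0, 0.0, -1.0]]
force: [-1.4, 1.4, 3.1]
opening: 0.293
grasp_force: 30.0
```

```bash
python3 - <<'E'
from h import *
s=telemetry.read_state();print(s['position'],s['force'],s['moment'],s['tau'])
E
```

```text
[ 0.5293 -0.0182  0.0999] [-1.3714  1.36    3.0566] [-0.2912  0.1535 -0.0371] [ -0.5117 -38.0787 -10.5652   0.1019  -0.1336  -0.0387]
```

```bash
sed -i 's/f\*-.0215+by\*-.0262/f*-.0235+by*-.0264/' h.py; python3 - <<'E'
from h import *
p,R=getcmd();p[2]-=.0057;setcmd(p,R);print(p)
p,R=tcp(.018,.0864+.0115);print(p);step(p,R)
E
```

```text
[ 0.5291 -0.0181  0.1003]
[0.533  0.0097 0.0864]
[0.1867, -0.0017, 0.0926, 0.0, 0.0, 0.0] calls 1
```

Emit:
carry_out(
  deltas=[
    [[0,0,-0.03,0,0,0,1],[0,0,-0.03,0,0,0,1],[0.09,0,-0.03,0,0,0,1],[0.1867,-0.0017,-0.03,0,0,0,1],[0.1867,-0.0017,-0.03,0,0,0,1],[0.1867,-0.0017,0.04,0,0,0,1],[0.1867,-0.0017,0.0926,0,0,0,1],[0.1867,-0.0017,0.0926,0,0,0,1],[0.1867,-0.0017,0.0926,0,0,0,1],[0.1867,-0.0017,0.0926,0,0,0,1]],
  ],
)

```text
time_s: 17.17
position: [0.5329, 0.0091, 0.0855]
tcp_rot: [[0.147, 0.989, -0.001], [0.989, -0.147, -0.0], [-0.0, -0.001, -1.0]]
force: [-0.7, -1.1, -0.9]
opening: 0.291
grasp_force: 30.0
```

```bash
python3 - <<'E'
from h import *
s=telemetry.read_state();print(s['position'],s['force'],s['moment'])
im=capture('wrist')
# blade/handle seen in wrist: handle end row as pitch check
import cv2
hsv=cv2.cvtColor(im,cv2.COLOR_RGB2HSV);m=((hsv[...,0]<12)&(hsv[...,1]>110)&(hsv[...,2]<150))
print([(np.where(m[100:240,c])[0]+100)[0] for c in(300,305,318,330)])
print([np.where(m[r,270:370])[0][[0,-1]]+270 for r in(160,200)])
E
```

```text
[0.5329 0.0091 0.0855] [-0.6982 -1.0625 -0.8549] [-0.0333  0.0525  0.0107]
[np.int64(131), np.int64(130), np.int64(130), np.int64(130)]
[array([293, 344]), array([294, 343])]
```

Emit:
carry_out(
  deltas=[
    [[-0.02,0,0,0,0,0,1],[-0.04,0,0,0,0,0,1],[-0.06,0,0,0,0,0,1],[-0.08,0,0,0,0,0,1],[-0.1,0,0,0,0,0,1],[-0.115,0,0,0,0,0,1],[-0.13,0,0,0,0,0,1],[-0.14,0,0,0,0,0,1],[-0.14,0,0,0,0,0,1],[-0.14,0,0,0,0,0,1]],
  ],
)

```text
time_s: 18.05
position: [0.53, -0.0112, 0.0859]
tcp_rot: [[0.146, 0.989, 0.0], [0.989, -0.146, -0.0], [-0.0, 0.0, -1.0]]
force: [-0.4, -0.4, -0.6]
opening: 0.296
grasp_force: 30.0
```

Emit:
carry_out(
  deltas=[
    [[-0.004,0,0,0,0,0,1],[-0.008,0,0,0,0,0,1],[-0.012,0,0,0,0,0,1],[-0.016,0,0,0,0,0,1],[-0.02,0,0,0,0,0,1],[-0.02,0,0,0,0,0,1],[-0.02,0,0,0,0,0,1],[-0.02,0,0,0,0,0,1],[-0.02,0,0,0,0,0,1],[-0.02,0,0,0,0,0,1]],
  ],
)

```text
time_s: 18.88
position: [0.5296, -0.0141, 0.086]
tcp_rot: [[0.146, 0.989, 0.0], [0.989, -0.146, -0.0], [-0.0, 0.0, -1.0]]
force: [-0.3, 0.1, -1.8]
opening: 0.297
grasp_force: 30.0
```

Emit:
carry_out(
  deltas=[
    [[-0.012,0,0,0,0,0,1],[-0.024,0,0,0,0,0,1],[-0.036,0,0,0,0,0,1],[-0.048,0,0,0,0,0,1],[-0.06,0,0,0,0,0,1],[-0.072,0,0,0,0,0,1],[-0.084,0,0,0,0,0,1],[-0.09,0,0,0,0,0,1],[-0.09,0,0,0,0,0,1],[-0.09,0,0,0,0,0,1]],
  ],
)

```text
time_s: 19.72
position: [0.5276, -0.0276, 0.086]
tcp_rot: [[0.146, 0.989, 0.0], [0.989, -0.146, -0.0], [-0.0, 0.0, -1.0]]
force: [-0.3, 0.1, -2.0]
opening: 0.297
grasp_force: 30.0
```

```bash
python3 - <<'E'
import numpy as np
r=.1205
def off(t):return np.array([-(r-r*np.cos(t)),0,-(.1008+r*np.sin(t)-.00125-.0975)])/.15
prev=np.zeros(3)
for L in([.03,.07,.11,.15,.19,.23,.27,.31,.35,.35],[.4,.45,.5,.55,.6,.65,.7,.75,.8,.8],[.87,.94,1.01,1.08,1.15,1.22,1.29,1.36,1.43,1.45]):
    print([[round(a,3) for a in (off(t)-prev)] for t in L]);prev=off(L[-1])
E
```

```text
[[np.float64(-0.0), np.float64(0.0), np.float64(-0.038)], [np.float64(-0.002), np.float64(0.0), np.float64(-0.07)], [np.float64(-0.005), np.float64(0.0), np.float64(-0.102)], [np.float64(-0.009), np.float64(0.0), np.float64(-0.134)], [np.float64(-0.014), np.float64(0.0), np.float64(-0.165)], [np.float64(-0.021), np.float64(0.0), np.float64(-0.197)], [np.float64(-0.029), np.float64(0.0), np.float64(-0.228)], [np.float64(-0.038), np.float64(0.0), np.float64(-0.259)], [np.float64(-0.049), np.float64(0.0), np.float64(-0.289)], [np.float64(-0.049), np.float64(0.0), np.float64(-0.289)]]
[[np.float64(-0.015), np.float64(0.0), np.float64(-0.037)], [np.float64(-0.031), np.float64(0.0), np.float64(-0.074)], [np.float64(-0.05), np.float64(0.0), np.float64(-0.11)], [np.float64(-0.07), np.float64(0.0), np.float64(-0.144)], [np.float64(-0.092), np.float64(0.0), np.float64(-0.178)], [np.float64(-0.115), np.float64(0.0), np.float64(-0.211)], [np.float64(-0.14), np.float64(0.0), np.float64(-0.242)], [np.float64(-0.167), np.float64(0.0), np.float64(-0.272)], [np.float64(-0.195), np.float64(0.0), np.float64(-0.301)], [np.float64(-0.195), np.float64(0.0), np.float64(-0.301)]]
[[np.float64(-0.042), np.float64(0.0), np.float64(-0.038)], [np.float64(-0.086), np.float64(0.0), np.float64(-0.072)], [np.float64(-0.132), np.float64(0.0), np.float64(-0.104)], [np.float64(-0.181), np.float64(0.0), np.float64(-0.132)], [np.float64(-0.232), np.float64(0.0), np.float64(-0.157)], [np.float64(-0.284), np.float64(0.0), np.float64(-0.178)], [np.float64(-0.337), np.float64(0.0), np.float64(-0.196)], [np.float64(-0.392), np.float64(0.0), np.float64(-0.209)], [np.float64(-0.447), np.float64(0.0), np.float64(-0.219)], [np.float64(-0.463), np.float64(0.0), np.float64(-0.221)]]
```

Emit:
carry_out(
  deltas=[
    [[0,0,-0.038,0,0,0,1],[-0.002,0,-0.07,0,0,0,1],[-0.005,0,-0.102,0,0,0,1],[-0.009,0,-0.134,0,0,0,1],[-0.014,0,-0.165,0,0,0,1],[-0.021,0,-0.197,0,0,0,1],[-0.029,0,-0.228,0,0,0,1],[-0.038,0,-0.259,0,0,0,1],[-0.049,0,-0.289,0,0,0,1],[-0.049,0,-0.289,0,0,0,1]],
  ],
)

```text
time_s: 20.55
position: [0.5268, -0.0352, 0.1303]
tcp_rot: [[0.146, 0.989, 0.001], [0.989, -0.146, -0.001], [-0.001, 0.001, -1.0]]
force: [-1.0, 1.5, -3.1]
opening: 0.302
grasp_force: 30.0
```

```bash
python3 - <<'E'
from h import *
import cv2
s=telemetry.read_state();print(s['position'],s['force'],s['moment'],s['grasp_force'])
sc=capture('scene');s0=np.load('pics/scene0.npy');wr=capture('wrist');cv2.imwrite('pics/sc4.png',sc[:,:,::-1])
hsv=cv2.cvtColor(wr,cv2.COLOR_RGB2HSV);m=((hsv[...,0]<12)&(hsv[...,1]>110)&(hsv[...,2]<150))
print([(np.where(m[90:240,c])[0]+90)[0] for c in(300,318,330)],[np.where(m[r,270:370])[0][[0,-1]]+270 for r in(160,200)])
E
```

```text
[ 0.5268 -0.0352  0.1303] [-1.0352  1.4794 -3.1411] [0.3334 0.1283 0.0045] 30.000143498182297
[np.int64(129), np.int64(129), np.int64(129)] [array([290, 346]), array([292, 344])]
```

```bash
python3 - <<'E'
import numpy as np
from scipy.spatial.transform import Rotation as Ro
t=np.array([-.0996,0,.0044]);Ry=lambda d:Ro.from_euler('y',d,degrees=True).as_matrix()
tip0=t  # in tool frame of now (x front, z down), TCP at 0
r,th0=.1184,.227
hinge=tip0+np.array([-r*np.cos(th0),0,r*np.sin(th0)])
def pose(th,ph):
    tip=hinge+np.array([r*np.cos(th),0,-r*np.sin(th)]);return tip-Ry(ph)@t
th=np.r_[np.linspace(.26,.6,10),np.linspace(.66,1.05,10),np.linspace(1.1,1.5,10)]
ph=np.r_[np.linspace(-2,-16,10),np.linspace(-17,-25,10),np.full(10,-25.)]
P0=np.zeros(3);h0=0
for k in range(3):
    for i in range(10*k,10*k+10):
        d=Ry(h0).T@(pose(th[i],ph[i])-P0);print([round(float(v),3) for v in d/.15],round((ph[i]-h0)/360,4))
    P0=pose(th[i],ph[i]);h0=ph[i];print()
E
```

```text
[-0.006, 0.0, -0.002] -0.0056
[-0.014, 0.0, -0.013] -0.0099
[-0.024, 0.0, -0.023] -0.0142
[-0.035, 0.0, -0.033] -0.0185
[-0.048, 0.0, -0.043] -0.0228
[-0.063, 0.0, -0.052] -0.0272
[-0.079, 0.0, -0.06] -0.0315
[-0.096, 0.0, -0.069] -0.0358
[-0.115, 0.0, -0.077] -0.0401
[-0.135, 0.0, -0.084] -0.0444

[-0.037, 0.0, -0.017] -0.0028
[-0.065, 0.0, -0.027] -0.0052
[-0.094, 0.0, -0.035] -0.0077
[-0.123, 0.0, -0.042] -0.0102
[-0.154, 0.0, -0.047] -0.0127
[-0.185, 0.0, -0.051] -0.0151
[-0.218, 0.0, -0.054] -0.0176
[-0.251, 0.0, -0.055] -0.0201
[-0.284, 0.0, -0.056] -0.0225
[-0.318, 0.0, -0.054] -0.025

[-0.039, 0.0, -0.002] 0.0
[-0.074, 0.0, -0.003] 0.0
[-0.11, 0.0, -0.002] 0.0
[-0.145, 0.0, 0.001] 0.0
[-0.179, 0.0, 0.005] 0.0
[-0.214, 0.0, 0.011] 0.0
[-0.248, 0.0, 0.018] 0.0
[-0.282, 0.0, 0.027] 0.0
[-0.316, 0.0, 0.038] 0.0
[-0.349, 0.0, 0.049] 0.0
```

Emit:
carry_out(
  deltas=[
    [[-0.006,0,-0.002,0,-0.0056,0,1],[-0.014,0,-0.013,0,-0.0099,0,1],[-0.024,0,-0.023,0,-0.0142,0,1],[-0.035,0,-0.033,0,-0.0185,0,1],[-0.048,0,-0.043,0,-0.0228,0,1],[-0.063,0,-0.052,0,-0.0272,0,1],[-0.079,0,-0.06,0,-0.0315,0,1],[-0.096,0,-0.069,0,-0.0358,0,1],[-0.115,0,-0.077,0,-0.0401,0,1],[-0.135,0,-0.084,0,-0.0444,0,1]],
  ],
)

```text
time_s: 21.48
position: [0.524, -0.0543, 0.1416]
tcp_rot: [[0.141, 0.989, -0.039], [0.951, -0.146, -0.272], [-0.275, 0.001, -0.961]]
force: [0.0, 2.6, -5.2]
opening: 0.294
grasp_force: 30.0
```

```bash
python3 - <<'E'
from h import *
import cv2
s=telemetry.read_state();print(s['position'],s['force'],s['moment'],s['grasp_force'])
wr=capture('wrist');sc=capture('scene');cv2.imwrite('pics/sc5.png',sc[:,:,::-1])
hsv=cv2.cvtColor(wr,cv2.COLOR_RGB2HSV);m=((hsv[...,0]<12)&(hsv[...,1]>110)&(hsv[...,2]<150))
print([(np.where(m[90:240,c])[0]+90)[0] for c in(300,318,330)],[np.where(m[r,270:370])[0][[0,-1]]+270 for r in(160,200)])
s0=np.load('pics/scene0.npy')
up=lambda a:cv2.resize(a,None,fx=8,fy=8,interpolation=cv2.INTER_CUBIC)
for (u,v) in((271,108),(319,96)):
    t=up(s0[v-6:v+7,u-11:u+12]);I=up(sc[v-14:v+15,u-19:u+20])
    _,q,_,l=cv2.minMaxLoc(cv2.matchTemplate(I,t,cv2.TM_CCOEFF_NORMED));print(l[0]/8-8,l[1]/8-8,q)
E
```

```text
[ 0.524  -0.0543  0.1416] [ 0.0247  2.5561 -5.2372] [ 1.0862 -0.0606  0.0194] 29.99858023133129
[np.int64(140), np.int64(140), np.int64(140)] [array([288, 349]), array([286, 363])]
-3.0 -4.375 0.8438206315040588
-3.875 -5.0 0.8142884969711304
```

```bash
cat >> h.py <<'E'
def tail(s):
    "wrist-image rows of the handle's tail (top and bottom edge) and width in px for pitch slip s deg (blade down)"
    c=camera_info('wrist');G=np.array([0,0,-.0187]);R=Ro.from_euler('y',s,degrees=True).as_matrix()
    o=[]
    for z in(-.0068,.0212):
        q=c['mtx']@(np.linalg.inv(c['T_tool_cam'])@np.r_[G+R@[.073,0,z],1])[:3];o+=[q[1]/q[2],.026*294/q[2]]
    tip=G+R@[-.102,0,.0072];return np.round(o,1),tip
E
python3 - <<'E'
from h import *
for s in(-20,-10,0,10,15,20,25,30):print(s,*tail(s))
E
```

```text
-20 [130.4  48.3 142.2  41. ] [-0.0983  0.     -0.0468]
-10 [128.2  52.5 132.9  44.1] [-0.1017  0.     -0.0293]
0 [130.6  57.2 126.1  47.7] [-0.102   0.     -0.0115]
10 [138.9  62.5 122.7  52. ] [-0.0992  0.      0.0061]
15 [145.7  65.3 122.7  54.3] [-0.0967  0.      0.0147]
20 [154.3  68.1 123.9  56.9] [-0.0934  0.      0.023 ]
25 [165.   70.9 126.6  59.6] [-0.0894  0.      0.0309]
30 [177.7  73.7 131.   62.4] [-0.0847  0.      0.0385]
```

```bash
cat > arc.py <<'E'
import numpy as np
from scipy.spatial.transform import Rotation as Ro
Ry=lambda d:Ro.from_euler('y',d,degrees=True).as_matrix()
def arc(t,ph0,r,th0,th,ph):
    t=np.array(t);tip0=Ry(ph0)@t;hinge=tip0+np.array([-r*np.cos(th0),0,r*np.sin(th0)])
    P0=np.zeros(3);h0=ph0
    for k in range(0,len(th),10):
        for i in range(k,k+10):
            p=hinge+np.array([r*np.cos(th[i]),0,-r*np.sin(th[i])])-Ry(ph[i])@t
            d=Ry(h0).T@(p-P0);print([round(float(v),3) for v in d/.15],round((ph[i]-h0)/360,4))
        P0=p;h0=ph[i];print()
E
python3 - <<'E'
from arc import *
arc([-.0948,0,.0198],-16,.110,.46,np.r_[np.linspace(.5,.9,10),np.linspace(.96,1.5,10)],np.r_[np.linspace(-18,-34,10),np.full(10,-34.)])
E
```

```text
[-0.016, 0.0, 0.001] -0.0056
[-0.036, 0.0, -0.002] -0.0105
[-0.058, 0.0, -0.004] -0.0154
[-0.082, 0.0, -0.004] -0.0204
[-0.107, 0.0, -0.004] -0.0253
[-0.133, 0.0, -0.002] -0.0302
[-0.161, 0.0, 0.001] -0.0352
[-0.19, 0.0, 0.006] -0.0401
[-0.221, 0.0, 0.011] -0.0451
[-0.252, 0.0, 0.018] -0.05

[-0.044, 0.0, -0.002] 0.0
[-0.088, 0.0, -0.002] 0.0
[-0.132, 0.0, 0.002] 0.0
[-0.175, 0.0, 0.007] 0.0
[-0.219, 0.0, 0.016] 0.0
[-0.261, 0.0, 0.027] 0.0
[-0.303, 0.0, 0.04] 0.0
[-0.344, 0.0, 0.056] 0.0
[-0.384, 0.0, 0.075] 0.0
[-0.423, 0.0, 0.096] 0.0
```

Emit:
carry_out(
  deltas=[
    [[-0.016,0,0.001,0,-0.0056,0,1],[-0.036,0,-0.002,0,-0.0105,0,1],[-0.058,0,-0.004,0,-0.0154,0,1],[-0.082,0,-0.004,0,-0.0204,0,1],[-0.107,0,-0.004,0,-0.0253,0,1],[-0.133,0,-0.002,0,-0.0302,0,1],[-0.161,0,0.001,0,-0.0352,0,1],[-0.19,0,0.006,0,-0.0401,0,1],[-0.221,0,0.011,0,-0.0451,0,1],[-0.252,0,0.018,0,-0.05,0,1]],
  ],
)

```text
time_s: 22.42
position: [0.5191, -0.0907, 0.149]
tcp_rot: [[0.122, 0.989, -0.079], [0.822, -0.146, -0.551], [-0.557, 0.002, -0.831]]
force: [-0.2, 3.6, -4.7]
opening: 0.294
grasp_force: 30.0
```

```bash
cat > chk.py <<'E'
from h import *
import cv2
s=telemetry.read_state();print(s['time_s'],s['position'],s['tcp_rot'],s['force'],s['moment'],s['grasp_force'],s['opening'])
wr=capture('wrist');np.save('pics/wl.npy',wr);sc=capture('scene');np.save('pics/sl.npy',sc)
hsv=cv2.cvtColor(wr,cv2.COLOR_RGB2HSV);m=((hsv[...,0]<14)&(hsv[...,1]>110)&(hsv[...,2]<170))
print('tail row',[(np.where(m[90:240,c])[0]+90)[0] for c in(300,318,330)],'w',[np.where(m[r,270:370])[0][[0,-1]]+270 for r in(160,180,200)])
E
python3 chk.py
```

```text
22.4167 [ 0.5191 -0.0907  0.149 ] [[ 0.1223  0.9893 -0.0793]
 [ 0.8217 -0.1457 -0.551 ]
 [-0.5567  0.0022 -0.8307]] [-0.2009  3.6099 -4.6751] [ 1.5111 -0.1238 -0.0114] 29.99814351409441 0.2938090546194248Traceback (most recent call last):
  File "chk.py", line 6, in <module>
    print('tail row',[(np.where(m[90:240,c])[0]+90)[0] for c in(300,318,330)],'w',[np.where(m[r,270:370])[0][[0,-1]]+270 for r in(160,180,200)])
                                                                                   ~~~~~~~~~~~~~~~~~~~~~~~~~^^^^^^^^
IndexError: index 0 is out of bounds for axis 0 with size 0
```

```bash
python3 - <<'E'
import numpy as np,cv2
for n in('wl',):
    wr=np.load(f'pics/{n}.npy');hsv=cv2.cvtColor(wr,cv2.COLOR_RGB2HSV)
    for r in range(100,260,12):print(r,[tuple(int(x) for x in hsv[r,c]) for c in(285,300,318,335,352)])
E
```

```text
100 [(16, 159, 111), (16, 157, 112), (15, 159, 106), (15, 160, 116), (16, 162, 120)]
112 [(12, 187, 71), (12, 183, 71), (12, 188, 72), (12, 184, 72), (12, 183, 71)]
124 [(12, 185, 77), (12, 190, 78), (13, 188, 80), (13, 190, 79), (12, 187, 79)]
136 [(13, 189, 144), (13, 188, 148), (12, 187, 150), (13, 185, 69), (12, 187, 75)]
148 [(12, 189, 66), (13, 185, 66), (13, 192, 65), (12, 185, 66), (13, 184, 68)]
160 [(15, 143, 118), (16, 144, 119), (16, 143, 118), (16, 144, 117), (15, 145, 120)]
172 [(15, 141, 119), (16, 140, 118), (16, 144, 119), (16, 145, 118), (16, 145, 118)]
184 [(10, 166, 46), (9, 188, 46), (9, 186, 48), (9, 189, 50), (15, 154, 78)]
196 [(8, 180, 41), (9, 191, 48), (10, 193, 49), (10, 195, 47), (7, 180, 41)]
208 [(8, 190, 43), (9, 194, 50), (9, 186, 48), (8, 189, 50), (9, 188, 42)]
220 [(9, 194, 46), (11, 201, 47), (8, 184, 50), (9, 189, 50), (8, 181, 45)]
232 [(9, 182, 42), (10, 189, 50), (9, 189, 50), (9, 194, 50), (8, 180, 41)]
244 [(9, 187, 45), (9, 179, 50), (9, 190, 51), (9, 181, 45), (10, 193, 37)]
256 [(30, 46, 11), (9, 188, 38), (9, 183, 32), (10, 193, 29), (30, 32, 8)]
```

```bash
python3 - <<'E'
import numpy as np,cv2
from h import tail
wr=np.load('pics/wl.npy');hsv=cv2.cvtColor(wr,cv2.COLOR_RGB2HSV)
m=((hsv[...,0]<13)&(hsv[...,1]>120)&(hsv[...,2]<58)).astype(np.uint8)
for r in range(168,262,8):
    c=np.where(m[r,250:400])[0]+250;print(r,(c[0],c[-1],len(c)) if len(c) else None,end='; ')
for s in(30,35,40):print(s,*tail(s))
sc=np.load('pics/sl.npy');g=sc[60:200,240:370].mean(2)
# coarse ASCII of the scene around the box
a=cv2.resize(g.astype(np.uint8),(65,46),interpolation=cv2.INTER_AREA)
for row in a:print(''.join(' .:-=+*#%@'[min(9,int(v)//22)] for v in row))
E
```

```text
168 None; 176 None; 184 (np.int64(285), np.int64(351), 67); 192 (np.int64(283), np.int64(353), 71); 200 (np.int64(283), np.int64(353), 71); 208 (np.int64(282), np.int64(354), 73); 216 (np.int64(275), np.int64(355), 75); 224 (np.int64(275), np.int64(355), 76); 232 (np.int64(281), np.int64(355), 75); 240 (np.int64(280), np.int64(356), 77); 248 (np.int64(282), np.int64(354), 73); 256 (np.int64(286), np.int64(350), 65); 30 [177.8  73.7 131.1  62.4] [-0.0847  0.      0.0385]
35 [192.6  76.3 137.3  65.3] [-0.0794  0.      0.0457]
40 [209.3  78.8 145.5  68.3] [-0.0735  0.      0.0524]
#######**=--*############*######******#############:.....:-::::::
#####*+=+*#######################********#########*:....:-:::::::
###*+=+##*##################*#####********#########=:..--.....:::
#*+=*#####*###################*#####********########*==+.......::
+=*######*#**##################*###*#**********#######*-.........
**########**#**##############*##*#####**********####*+:...:......
***########*****#############***##*#####***********---:...::.....
#***#####*###*****############*******####*********::=
[... 1820 characters left out ...]
--:::::::::::::::::::-=++**###*###**####
#******=---:::::::::--:::::::::::::::::::--=+*###########*##***##
##******=--:::::-:::::::::::::::::::------+=***#######***#*###**#
*#*******---:::::::::::::::::::--=+**=------=+***#####*--+***##**
**#******+---:::::::::::::-==+**####====------+*+*#*++==--=*#**#*
****#*****=---:::::::--=+**#########=====------=-===++==----+****
#****#*****----::--++***#######*####--====---------+**-------=*#*
%%@%%%%%##*+=+=+*********#######*##*=--=====------------------=*#
@@@@@@@@@@%#*###**********#####*+===----+====-------------------=
@@@@@@@@@@@@%####**********###*=--------+=====-------------------
@@@@@@@@@@@@@%*####****+****+====-----=----=====-----------==--==
```

```bash
python3 - <<'E'
from arc import *
arc([-.084,0,.040],-34,.091,.77,np.linspace(.85,1.35,10),np.full(10,-34.))
E
```

```text
[-0.048, 0.0, -0.008] 0.0
[-0.081, 0.0, -0.011] 0.0
[-0.115, 0.0, -0.013] 0.0
[-0.149, 0.0, -0.013] 0.0
[-0.182, 0.0, -0.01] 0.0
[-0.216, 0.0, -0.006] 0.0
[-0.249, 0.0, -0.0] 0.0
[-0.282, 0.0, 0.008] 0.0
[-0.314, 0.0, 0.017] 0.0
[-0.346, 0.0, 0.029] 0.0
```

Emit:
carry_out(
  deltas=[
    [[-0.03,0,-0.006,0,0,0,1],[-0.06,0,-0.01,0,0,0,1],[-0.095,0,-0.013,0,0,0,1],[-0.13,0,-0.015,0,0,0,1],[-0.165,0,-0.016,0,0,0,1],[-0.2,0,-0.016,0,0,0,1],[-0.235,0,-0.014,0,0,0,1],[-0.27,0,-0.01,0,0,0,1],[-0.305,0,-0.005,0,0,0,1],[-0.34,0,0,0,0,0,1]],
  ],
)

```text
time_s: 23.35
position: [0.5122, -0.1324, 0.1783]
tcp_rot: [[0.123, 0.989, -0.08], [0.822, -0.146, -0.55], [-0.556, 0.002, -0.831]]
force: [1.3, 8.3, -2.5]
opening: 0.302
grasp_force: 30.0
```

```bash
cat > chk.py <<'E'
from h import *
import cv2
s=telemetry.read_state();P=s['position'];R=s['tcp_rot'];print(s['time_s'],P,R[2],s['force'],s['grasp_force'],s['opening'])
wr=capture('wrist');np.save('pics/wl.npy',wr)
hsv=cv2.cvtColor(wr,cv2.COLOR_RGB2HSV);m=((hsv[...,0]<13)&(hsv[...,1]>120)&(hsv[...,2]<58))
for r in range(110,250,10):
    c=np.where(m[r,250:400])[0]+250;print(r,(int(c[0]),int(c[-1]),len(c)) if len(c) else None,end='; ')
print()
for sl in(20,25,30,35,40):
    t=P+R@tail(sl)[1];fr=(t-N0)[:2]@f2[:2];print(sl,tail(sl)[0],'tip fr,z',fr,t[2],'theta',np.arctan2(t[2]+.001-.1008,.14+fr))
E
python3 chk.py
```

```text
23.35 [ 0.5122 -0.1324  0.1783] [-0.5562  0.0019 -0.831 ] [ 1.3267  8.3335 -2.5247] 29.999530997592956 0.3016846265790358
110 None; 120 None; 130 None; 140 None; 150 (269, 356, 84); 160 (355, 355, 1); 170 (273, 353, 2); 180 (275, 351, 51); 190 (276, 276, 1); 200 (284, 352, 69); 210 (281, 355, 74); 220 (281, 356, 75); 230 (280, 356, 77); 240 (280, 356, 77); 
20 [154.4  68.1 124.   56.9] tip fr,z -0.11397720233859575 0.21121514884985337 theta 1.341343691940457
25 [165.1  70.9 126.7  59.6] tip fr,z -0.11510409516324503 0.2023661314380332 theta 1.3326713782561201
30 [177.8  73.7 131.1  62.4] tip fr,z -0.11545545589184475 0.19345257260858673 theta 1.3144801837578663
35 [192.6  76.3 137.3  65.3] tip fr,z -0.11502861045709288 0.18454230992636 theta 1.2842325345742591
40 [209.3  78.8 145.5  68.3] tip fr,z -0.11382680741048419 0.17570315587052848 theta 1.2387405027307965
```

Emit:
carry_out(
  deltas=[
    [[-0.006,0,0.003,0,0,0,1],[-0.012,0,0.007,0,0,0,1],[-0.018,0,0.011,0,0,0,1],[-0.024,0,0.015,0,0,0,1],[-0.03,0,0.019,0,0,0,1],[-0.036,0,0.023,0,0,0,1],[-0.042,0,0.027,0,0,0,1],[-0.048,0,0.031,0,0,0,1],[-0.055,0,0.037,0,0,0,1],[-0.055,0,0.037,0,0,0,1]],
  ],
)

```text
time_s: 24.23
position: [0.5108, -0.1429, 0.1788]
tcp_rot: [[0.123, 0.989, -0.08], [0.821, -0.146, -0.552], [-0.558, 0.002, -0.83]]
force: [0.8, 5.8, -2.5]
opening: 0.299
grasp_force: 30.0
```

```bash
python3 chk.py
```

```text
24.2333 [ 0.5108 -0.1429  0.1788] [-0.5576  0.0019 -0.8301] [ 0.7508  5.777  -2.5469] 29.9992286413908 0.2985154932330797
110 None; 120 None; 130 None; 140 (266, 358, 7); 150 (269, 269, 1); 160 (272, 354, 3); 170 (272, 354, 2); 180 (274, 274, 1); 190 None; 200 (284, 352, 69); 210 (281, 355, 63); 220 (281, 356, 65); 230 (281, 355, 59); 240 (281, 356, 66); 
20 [154.4  68.1 124.   56.9] tip fr,z -0.12442673263254736 0.21182863508903016 theta 1.4326700253107374
25 [165.1  70.9 126.7  59.6] tip fr,z -0.12556860195136757 0.20298153906607921 theta 1.4318336283046322
30 [177.8  73.7 131.1  62.4] tip fr,z -0.1259350495252674 0.1940685890252023 theta 1.4226880679992135
35 [192.6  76.3 137.3  65.3] tip fr,z -0.1255232864669425 0.18515761789799687 theta 1.40279425924247
40 [209.3  78.8 145.5  68.3] tip fr,z -0.12433644654189593 0.17631644355533244 theta 1.368877651871083
```

Emit:
carry_out(
  deltas=[
    [[0.12,0,-0.08,0,0,0,1],[0.28,0,-0.187,0,0,0,1],[0.46,0,-0.307,0,0,0,1],[0.62,0,-0.414,0,0,0,1],[0.72,0,-0.48,0,0,0,1],[0.66,0,-0.57,0,0,0,1],[0.6,0,-0.66,0,0,0,1],[0.54,0,-0.76,0,0,0,1],[0.54,0,-0.76,0,0,0,1],[0.54,0,-0.76,0,0,0,1]],
  ],
)

```text
time_s: 25.12
position: [0.5301, -0.0148, 0.2292]
tcp_rot: [[0.123, 0.989, -0.08], [0.819, -0.147, -0.555], [-0.56, 0.003, -0.828]]
force: [-0.3, -0.4, -1.5]
opening: 0.296
grasp_force: 30.0
```

```bash
python3 chk.py; python3 - <<'E'
from h import *
import cv2
s=telemetry.read_state();setcmd(s['position'],s['tcp_rot'])
si=capture('side');np.save('pics/si6.npy',si);sc=capture('scene');np.save('pics/sc6.npy',sc)
# predicted lid corners in side view for box pose, theta
for n,im in(('side',si),('scene',sc)):
    hg=lambda y:N0+f2*-.14+rot(H)[:,1]*(y+.0264)
    for th in(1.0,1.2,1.4,1.6):
        for y in(-.11,.11):
            p=hg(y)+f2*.14*np.cos(th);p[2]=.1008+.14*np.sin(th);print(n,th,y,proj(n,p).round(1),end=' ')
        print()
    o=im[70:200,320:450] if n=='side' else im[40:200,230:380]
    a=cv2.resize(cv2.cvtColor(o,cv2.COLOR_RGB2GRAY),(75,65),interpolation=cv2.INTER_AREA)
    for row in a:print(''.join(' .:-=+*#%@'[min(9,int(v)//20)] for v in row))
E
```

```text
25.1167 [ 0.5301 -0.0148  0.2292] [-0.5602  0.0031 -0.8283] [-0.2704 -0.4021 -1.5189] 29.99853589106351 0.2955969432336539
110 None; 120 None; 130 None; 140 None; 150 (256, 397, 94); 160 None; 170 None; 180 None; 190 None; 200 (284, 352, 69); 210 (281, 355, 75); 220 (280, 356, 77); 230 (281, 356, 76); 240 (280, 357, 78); 
20 [154.4  68.1 124.   56.9] tip fr,z 0.005143597624302621 0.26251395109732895 theta 0.8424093144346679
25 [165.1  70.9 126.7  59.6] tip fr,z 0.00397405689102327 0.25367049505946926 theta 0.8186128001798645
30 [177.8  73.7 131.1  62.4] tip fr,z 0.003579728012967995 0.24475876056415294 theta 0.7901774982376508
35 [192.6  76.3 137.3  65.3] tip fr,z 0.003963612071001045 0.2358465712919418 theta 0.7571315768039476
40 [209.3  78.8 145.5  68.3] tip fr,z 0.005122787475645303 0.22700175438452438 theta 0.7196852823329773
side 1.0 -0.11 [429.5 136.7] side 1.0 0.11 [344.9 127. ] 
side 1.2 -0.11 [431.7 128.5] side 1.2 0.11 [348.  119.5] 
side 1.4 -0.11 [433.8 122.3] side 1.4 0.11 [351.3 113.9] 
side 1.6 -0.11 [435.7 118.2] side 1.6 0.11 [354.6 110.3] 
--:::::---.....    ... . .
[... 9393 characters left out ...]
%@@@@%%@@%%@@@@%
#%%%%%%%%%%%%%%%+=:--------------==+*%%@@@@@%%*+*@@%%%%@@@@@%@@@@%%@%%%%@@@
*%%%%%%%%%%%%%%%#=-----------=++#%%@@@@@@%**+++++#@@@%%%@@@@@%%@@@%%%@%%%@@
+%%%%%%%%%%%%%%%%+=------==+#%@@@@@%@@@@%+++++++++#@@@%%%%@@@@%%@@@%%%@%%%@
=%%%%%%%%%%%%%%%%%==--=+*#%%%%@@@@@@%@@@@#+++++++++%@@@%%%%@@@@@%%%@@%%@%%%
+#%%@@@@@@@@@@%%%%#++##%%%%%%%%@@@@@%%@@@@*++++++++#@@@@%%%%@@@@@%%%@@%%%%%
+#@@@@@@@@@@@@@@%%@%%%%%%%%%%%%@@@@@@%%@@@%+++++++++%@@@@%%%%@@@@@%%%@@%%%%
%@@@@@@@@@@@@@@@@@%@@%%%%%%%%%%%@@@@@@%%@@@#++++++++#%@@@@%%%%%@@@@%%%@@%%%
@@@@@@@@@@@@@@@@@@@%@@@%%%%%%%%%%@@@@@@%%@@%+++++++*%@%@@@@%%%%%@@@@%%%@@%%
@@@@@@@@@@@@@@@@@@@%%@@@%%%%%%%%%%@@@@@%%@@@#*++++++#@@%%@@@@%%%%@@@@%%%%@@
```

```bash
python3 - <<'E'
from h import *
import cv2
sc=np.load('pics/sc6.npy')
Y=rot(H)[:,1]
for nm,fr,y,z in(('FLtop',0,.11,.1008),('FLbot',0,.11,.041),('BLtop',-.14,.11,.1008)):
    p=N0+f2*fr+Y*(y+.0264);p[2]=z;print(nm,proj('scene',p).round(1))
for th in(1.0,1.1,1.2,1.3,1.4):
  o=[]
  for y in(.11,-.11):
    for up in(0,.01):
        p=N0+f2*(-.14+.14*np.cos(th)-up*np.sin(th))+Y*(y+.0264);p[2]=.1008+.14*np.sin(th)+up*np.cos(th);o.append(proj('scene',p).round(1))
  print(th,*o)
# sharpen local: print gray patch rows around lid top-left corner and FL top corner
g=cv2.cvtColor(sc,cv2.COLOR_RGB2GRAY)
print(g[76:104:2,238:276:2]);print(g[138:162:2,256:290:2])
E
```

```text
FLtop [270.3 151.3]
FLbot [272.  169.9]
BLtop [247.  112.5]
1.0 [254.5  91.1] [252.8  86.7] [348.3  63.3] [346.6  59.1]
1.1 [252.1  85. ] [250.3  80.8] [345.9  57.6] [344.1  53.7]
1.2 [249.5  79.3] [247.7  75.4] [343.3  52.3] [341.3  48.6]
1.3 [247.  74.] [245.2  70.4] [340.5  47.4] [338.5  44.1]
1.4 [244.5  69.1] [242.7  65.9] [337.7  43. ] [335.7  40. ]
[[ 91 150 179 185 184 186 181 178 179 181 181 173 176 180 173 175 181 186
  185]
 [178 172 175 178 185 184 186 179 178 178 181 179 172 175 180 172 175 181
  182]
 [185 178 172 174 178 186 183 184 179 177 178 180 178 172 177 178 181 183
  183]
 [184 184 177 172 172 177 186 184 184 177 174 179 181 181 181 184 183 186
  135]
 [180 184 184 176 171 173 177 173 167 180 180 181 183 183 175 133  89  70
   72]
 [178 180 183 184 175 171 173 108 182 183 189 140 129  80  74  73  71  73
   73]
 [178 177 179 184 183 174 171  88 128 114  71  73  74  74  74  72  72  70
   68]
 [179 175 178 179 184 183 174  82  74  74  74  74  73  72  70  70  71  71
   73]
 [186 178 174 178 179 184 147  80  75  73  71  71  71  71  72  73  74  73
   73]
 [187 186 177
[... 545 characters left out ...]
 79  78  79 184 186 187  85  93  90  75  56  36  77 157 183]
 [ 62  79  80  79  81 103 186 186 170  60  38  78 160 184 181 176 176]
 [ 64  66  78  79  78  81 155 186 186 154 184 183 177 175 152 132  97]
 [ 62  61  75  80  79  80  82 185 182 178 175 152 131 107  87  86  86]
 [ 61  66  69  77  79  79  83  98 152 133 109  87  87  87  88  87  85]
 [ 57  70  69  74  80  81  80  78  87  88  88  89  88  86  85  83  85]
 [ 58  65  68  66  81  79  80  78  88  89  87  87  84  85  85  85  86]
 [ 59  55  66  65  67  79  79  74  87  84  82  82  86  87  89  90  89]
 [ 59  55  63  65  65  81  80  80  83  83  88  89  91  92  89  89  89]
 [ 82  55  56  65  65  68  77  81  90  91  92  91  89  88  91  91  92]]
```

```bash
python3 - <<'E'
from h import *
import cv2
wr=np.load('pics/wl.npy');hsv=cv2.cvtColor(wr,cv2.COLOR_RGB2HSV)
for r in (140,150,160,170,180,190,196,200):print(r,[tuple(int(x) for x in hsv[r,c]) for c in range(240,401,16)])
for sl in(36,45,55,65,75):print(sl,tail(sl))
# blade in side view? grey low-saturation pixels
for n in('si6','sc6'):
    h=cv2.cvtColor(np.load(f'pics/{n}.npy'),cv2.COLOR_RGB2HSV)
    P=telemetry.read_state()['position'];nm={'si6':'side','sc6':'scene'}[n]
    R=telemetry.read_state()['tcp_rot']
    print(nm,'tcp',proj(nm,P),'grasp',proj(nm,P-R[:,2]*.0187),[ (sl,proj(nm,P+R@tail(sl)[1]).round(0).tolist()) for sl in(20,36,50,65)])
    u0,v0=proj(nm,P).astype(int);m=((h[...,1]<60)&(h[...,2]>90))
    ys,xs=np.where(m[v0-60:v0+70,u0-60:u0+60]);print(len(ys),np.c_[xs+u0-60,ys+v0-60][::max(1,len(ys)//25)].tolist())
E
```

```text
140 [(17, 154, 218), (13, 190, 126), (12, 189, 132), (13, 194, 129), (13, 192, 122), (12, 188, 107), (12, 188, 87), (12, 188, 68), (13, 193, 66), (12, 189, 70), (13, 194, 71)]
150 [(17, 156, 208), (12, 197, 53), (12, 197, 53), (12, 184, 54), (12, 195, 55), (11, 188, 57), (13, 196, 56), (11, 192, 57), (12, 187, 60), (12, 192, 57), (12, 188, 57)]
160 [(17, 155, 207), (16, 144, 103), (16, 145, 102), (16, 147, 104), (16, 146, 103), (17, 145, 102), (16, 142, 104), (16, 144, 103), (16, 145, 104), (16, 144, 106), (16, 146, 105)]
170 [(16, 156, 206), (16, 145, 102), (16, 144, 101), (15, 145, 100), (16, 144, 99), (16, 144, 99), (16, 144, 99), (15, 145, 97), (16, 145, 97), (16, 146, 96), (16, 145, 97)]
180 [(16, 157, 187), (16, 144, 110), (16, 146, 112), (15, 146, 112), (16, 145, 102), (16, 145, 102), (16, 146, 101), (16, 144, 101), (16, 147, 99), (16, 145, 100), (16, 144, 99)]
190 [(16, 157, 200), (17, 143, 189), (17, 142, 188), (17, 142, 187), (16, 146, 173), (16, 148, 160), (16, 148, 160), (17, 143, 187), (17, 143, 186), (17, 141, 185), (17, 143, 186)]
196 [(17, 155, 204), (15, 146, 75), (1
[... 846 characters left out ...]
3], [372, 105], [373, 105], [374, 105], [370, 106], [364, 107], [365, 107], [366, 107], [390, 153], [351, 155], [352, 155], [351, 156], [352, 156], [351, 157], [352, 157], [363, 178], [369, 179]]
scene tcp [350.2924 115.5759] grasp [353.3719 112.7595] [(20, [330.0, 76.0]), (36, [329.0, 87.0]), (50, [330.0, 98.0]), (65, [332.0, 110.0])]
30 [[321, 95], [336, 103], [337, 103], [336, 104], [337, 104], [337, 105], [338, 105], [337, 106], [338, 106], [337, 107], [338, 107], [338, 108], [339, 108], [338, 109], [339, 109], [339, 110], [340, 110], [339, 111], [343, 124], [344, 124], [345, 124], [346, 124], [333, 125], [334, 125], [343, 125], [344, 125], [345, 125], [290, 136], [290, 137], [291, 137]]
```

```bash
python3 - <<'E'
from h import *
s=telemetry.read_state();setcmd(s['position'],s['tcp_rot'])
t=tail(59)[1];print(t,tail(59)[0])
def T(fr,z,ph):
    R=rot(H,ph);p=N0+f2*fr;p[2]=z;return p-R@t,R
p,R=T(-.055,.2,-58);print(p);step(p,R)
p0,R0=getcmd()
for th in np.linspace(1.03,1.5,10):
    q,_=T(-.14+.115*np.cos(th),.1008+.115*np.sin(th),-58);print((R0.T@(q-p0)/.15).round(3))
E
```

```text
[-0.0464  0.      0.0724] [285.9  85.1 196.7  79.5]
[ 0.5199 -0.0784  0.1991]
[-0.2526, 0.0045, 0.3946, -0.0003, -0.0665, 0.0001] calls 1
[-0.088 -0.     0.148]
[-0.123 -0.     0.167]
[-0.157 -0.     0.188]
[-0.19  -0.     0.211]
[-0.222 -0.     0.235]
[-0.252 -0.     0.261]
[-0.281 -0.     0.289]
[-0.309 -0.     0.318]
[-0.335 -0.     0.348]
[-0.359 -0.     0.38 ]
```

Emit:
carry_out(
  deltas=[
    [[0,0,0,0,-0.018,0,1],[0,0,0,-0.0001,-0.036,0,1],[0,0,0,-0.0002,-0.052,0,1],[-0.05,0.001,0.08,-0.0003,-0.0665,0.0001,1],[-0.12,0.002,0.19,-0.0003,-0.0665,0.0001,1],[-0.19,0.003,0.3,-0.0003,-0.0665,0.0001,1],[-0.24,0.0045,0.375,-0.0003,-0.0665,0.0001,1],[-0.2526,0.0045,0.3946,-0.0003,-0.0665,0.0001,1],[-0.2526,0.0045,0.3946,-0.0003,-0.0665,0.0001,1],[-0.2526,0.0045,0.3946,-0.0003,-0.0665,0.0001,1]],
  ],
)

```text
time_s: 26.1
position: [0.5211, -0.0777, 0.1998]
tcp_rot: [[0.08, 0.989, -0.122], [0.525, -0.146, -0.838], [-0.847, 0.003, -0.531]]
force: [0.8, -0.0, -1.4]
opening: 0.295
grasp_force: 30.0
```

Emit:
carry_out(
  deltas=[
    [[-0.06,0,0.1,0,0,0,1],[-0.1,0,0.155,0,0,0,1],[-0.14,0,0.178,0,0,0,1],[-0.175,0,0.2,0,0,0,1],[-0.21,0,0.226,0,0,0,1],[-0.24,0,0.252,0,0,0,1],[-0.27,0,0.279,0,0,0,1],[-0.3,0,0.309,0,0,0,1],[-0.33,0,0.343,0,0,0,1],[-0.359,0,0.38,0,0,0,1]],
  ],
)

```text
time_s: 26.93
position: [0.5097, -0.1542, 0.2152]
tcp_rot: [[0.079, 0.989, -0.122], [0.525, -0.145, -0.839], [-0.848, 0.002, -0.531]]
force: [1.1, 2.3, -3.2]
opening: 0.295
grasp_force: 30.0
```

```bash
cat > lid.py <<'E'
from h import *
import cv2
s=telemetry.read_state();print(s['time_s'],s['position'],s['tcp_rot'][2],s['force'],s['grasp_force'])
sc=capture('scene');np.save('pics/sl.npy',sc);g=cv2.cvtColor(sc,cv2.COLOR_RGB2GRAY)
wr=capture('wrist');np.save('pics/wl.npy',wr)
print(g[52:94:2,230:268:2])
E
python3 lid.py
```

```text
26.9333 [ 0.5097 -0.1542  0.2152] [-0.8476  0.002  -0.5307] [ 1.0949  2.2879 -3.1993] 30.000276843784377
[[189 188 188 183 182 161  80  46  38  38  46  61  64  65  67  77 144 191
  189]
 [187 188 187 188 183 182 183 157  78  47  37  39  47  61  66  66  62 145
  179]
 [187 185 188 187 187 182 182 183 178 145  83 125 128  84 152 168 188 190
  189]
 [184 186 184 187 185 186 182 182 183 163 187 181 185 189 191 155 142  98
   90]
 [187 183 185 183 185 185 184 171 188 188 192 184 144 123  89  89  87  85
   86]
 [189 188 181 185 180 143 186 186 148 137  92  90  88  87  86  86  86  87
   87]
 [184 189 188 186 185 149 108  88  88  87  86  86  86  88  88  87  87  88
   89]
 [179 183 187 183 170 165  88  86  86  87  89  89  89  88  88  89  88  89
   89]
 [176 178 174 165 166 167  86  89  89  89  90  90  90  89  89  87  86  85
   84]
 [179 168 166 167 167 165  84  89  90  90  90  89  89  86  85  83  83  82
   82]
 [166 167 167 167 164 163  78  91  89  88  87  85  83  82  82  83  83  83
   85]
 [166 168 167 164 137 104  77  85  84  83  82  83  82  85  85  85  85  87
   88]
 [166 163 162 120  89 150 100  85  83  84  85  85  85  86  88  89  90  89
   91]
 [162 148 107 159 177 171 122  85  87  86  87  88  90  90  91  90  91  90
   88]
 [139  93 156 183 184 177 127  90  90  91  91  91  91  90  91  89  88  88
   87]
 [ 99 159 178 181 183 184 167  93  90  91  91  91  89  89  89  89  90  91
   92]
 [192 182 180 178 179 183 182  91  91  90  90  91  90  92  93  93  92  92
   91]
 [198 190 180 178 177 179 182  91  90  91  93  95  95  93  92  92  91  91
   89]
 [195 193 188 179 176 176 177  86  95  95  93  92  91  91  91  88  88  87
   86]
 [192 195 190 186 178 174 177  87  93  93  91  90  90  89  87  86  87  90
   94]
 [188 192 195 188 186 177 173  88  91  90  89  88  86  87  93  95  95  95
   94]]
```

Emit:
carry_out(
  deltas=[
    [[0.06,0,-0.1,0,0,0,1],[0.14,0,-0.22,0,0,0,1],[0.23,0,-0.37,0,0,0,1],[0.33,0,-0.53,0,0,0,1],[0.43,0,-0.68,0,0,0,1],[0.4,0,-0.75,0,0,0,1],[0.38,0,-0.8,0,0,0,1],[0.38,0,-0.8,0,0,0,1],[0.38,0,-0.8,0,0,0,1],[0.38,0,-0.8,0,0,0,1]],
  ],
)

```text
time_s: 27.87
position: [0.5282, -0.0243, 0.2307]
tcp_rot: [[0.079, 0.989, -0.124], [0.524, -0.147, -0.839], [-0.848, 0.001, -0.53]]
force: [0.6, -0.5, -1.2]
opening: 0.287
grasp_force: 30.0
```

```bash
python3 lid.py; cat > tailchk.py <<'E'
from h import *
import cv2
hsv=cv2.cvtColor(np.load('pics/wl.npy'),cv2.COLOR_RGB2HSV);m=((hsv[...,0]<12)&(hsv[...,1]>150)&(hsv[...,2]<80))
print([(r,int(m[r,270:370].sum())) for r in range(120,250,5)]);print([(s,tail(s)[0].tolist()) for s in(50,55,60,65)])
E
python3 tailchk.py; python3 - <<'E'
from h import *
s=telemetry.read_state();setcmd(s['position'],s['tcp_rot'])
R=rot(103.8,-53);g=np.array([.5757,.283,.12]);p=g+R[:,2]*.0187;print(p)
while step(p,R)>1:pass
E
```

```text
27.8667 [ 0.5282 -0.0243  0.2307] [-0.8478  0.0015 -0.5303] [ 0.6404 -0.5119 -1.174 ] 29.998634388903156
[[196 195 196 190 188 170  84  48  42  41  50  66  70  68  70  82 152 198
  196]
 [194 195 195 195 190 190 190 165  84  50  41  41  50  65  69  69 112 167
  200]
 [194 193 195 194 193 189 189 189 184 152  88 131 146 156 175 194 196 199
  152]
 [190 194 191 193 193 193 189 189 171 194 181 199 195 199 171 151 108  96
   93]
 [195 191 192 190 193 191 192 191 194 195 195 151 136  94  94  92  92  90
   91]
 [196 196 188 192 188 141 192 157 144 101  94  92  92  92  90  91  92  93
   93]
 [191 195 195 193 191 134  93  93  92  91  91  91  92  92  93  92  93  95
   94]
 [186 190 194 189 178 151  94  91  92  94  94  94  94  93  95  95  95  94
   93]
 [183 184 183 172 175 174  95  94  95  95  95  96  96  95  93  92  91  89
   87]
 [186 176 175 175 174 174  93  95  97  96  95  93  91  92  90  90  88  87
   88]
 [173 176 175 175 173 172  84  95  95  92  91  90  89  88  88  89  89  91
   91]
 [175 175 174 172 144 112  82  90  89  89  88  89  89  91  90  91  91  92
   94]
 [174 173 171 127  95 1
[... 557 characters left out ...]
 193 185 180 183  88  98  98  98  95  95  94  92  91  95  99
  101]
 [196 199 202 195 192 184 180  91  98  95  94  94  92  94 100 101 102 101
   99]]
[(120, 0), (125, 0), (130, 0), (135, 0), (140, 0), (145, 0), (150, 0), (155, 0), (160, 0), (165, 0), (170, 0), (175, 0), (180, 0), (185, 0), (190, 0), (195, 0), (200, 69), (205, 73), (210, 73), (215, 73), (220, 74), (225, 75), (230, 75), (235, 75), (240, 75), (245, 77)]
[(50, [247.8, 82.8, 168.6, 74.3]), (55, [268.8, 84.3, 183.4, 77.2]), (60, [290.3, 85.3, 200.4, 80.0]), (65, [311.9, 85.7, 219.4, 82.5])]
[0.5793 0.2685 0.1087]
[0.9933, 0.028, -0.7138, -0.0291, 0.0078, -0.0201] calls 1.75
[0.755, 0.209, -0.4771, -0.0217, 0.0059, -0.0151] calls 1
```

Emit:
carry_out(
  deltas=[
    [[0.13,0.004,-0.09,-0.0038,0.001,-0.0026,1],[0.26,0.007,-0.187,-0.0076,0.002,-0.0052,1],[0.39,0.011,-0.28,-0.0114,0.003,-0.0079,1],[0.53,0.015,-0.38,-0.0155,0.004,-0.0107,1],[0.67,0.019,-0.48,-0.0196,0.005,-0.0135,1],[0.81,0.023,-0.58,-0.0237,0.006,-0.0164,1],[0.93,0.026,-0.67,-0.0272,0.007,-0.0188,1],[0.9933,0.028,-0.7138,-0.0291,0.0078,-0.0201,1],[0.9933,0.028,-0.7138,-0.0291,0.0078,-0.0201,1],[0.9933,0.028,-0.7138,-0.0291,0.0078,-0.0201,1]],
  ],
)

```text
time_s: 28.8
position: [0.5575, 0.1436, 0.161]
tcp_rot: [[-0.046, 0.997, 0.06], [0.569, 0.076, -0.819], [-0.821, -0.004, -0.571]]
force: [-0.4, -0.2, -2.0]
opening: 0.295
grasp_force: 30.0
```

Emit:
carry_out(
  deltas=[
    [[0.1,0.028,-0.06,-0.003,0.0008,-0.002,1],[0.2,0.055,-0.125,-0.0058,0.0016,-0.004,1],[0.3,0.083,-0.19,-0.0086,0.0023,-0.006,1],[0.41,0.113,-0.26,-0.0118,0.0032,-0.0082,1],[0.52,0.144,-0.33,-0.015,0.004,-0.0104,1],[0.62,0.172,-0.39,-0.0178,0.0048,-0.0124,1],[0.71,0.197,-0.45,-0.0204,0.0055,-0.0142,1],[0.755,0.209,-0.4771,-0.0217,0.0059,-0.0151,1],[0.755,0.209,-0.4771,-0.0217,0.0059,-0.0151,1],[0.755,0.209,-0.4771,-0.0217,0.0059,-0.0151,1]],
  ],
)

```text
time_s: 29.63
position: [0.5792, 0.27, 0.1087]
tcp_rot: [[-0.145, 0.971, 0.192], [0.584, 0.241, -0.775], [-0.799, -0.0, -0.601]]
force: [-1.0, 0.2, -2.3]
opening: 0.298
grasp_force: 30.0
```

```bash
python3 - <<'E'
from h import *
import cv2
s=telemetry.read_state();P=s['position'];R=s['tcp_rot'];print(P,R,s['force'])
print('target rot err',np.degrees(Ro.from_matrix(R.T@rot(103.8,-53)).as_rotvec()))
setcmd(P,R)
# scraper pitch from the side view: blade/handle visible? predicted tip & tail
si=capture('side');np.save('pics/si7.npy',si)
G=P-R[:,2]*.0187
for sl in(53,59,65):
    t=P+R@tail(sl)[1];Q=Ro.from_euler('y',sl,degrees=True).as_matrix();tl=G+R@Q@[.073,0,.0212];fc=G+R@Q@[-.022,0,.0212]
    print(sl,'tip',t,'tail bottom',tl,'front corner',fc, proj('side',t).round(1))
h=cv2.cvtColor(si,cv2.COLOR_RGB2HSV);m=(h[...,1]<50)&(h[...,2]>100);u,v=proj('side',P+R@tail(59)[1]).astype(int)
ys,xs=np.where(m[v-40:v+40,u-40:u+40]);print(len(ys),xs.min()+u-40,xs.max()+u-40,ys.min()+v-40,ys.max()+v-40) if len(ys) else print('none')
E
```

```text
[0.5792 0.27   0.1087] [[-0.1448  0.9706  0.1923]
 [ 0.5838  0.2408 -0.7754]
 [-0.7989 -0.     -0.6015]] [-1.0434  0.2416 -2.3097]
target rot err [0.1039 0.0244 0.0798]
53 tip [0.6001 0.1855 0.1128] tail bottom [0.558  0.3554 0.0987] front corner [0.5809 0.2632 0.0988] [327.4 243.5]
59 tip [0.5998 0.1868 0.1022] tail bottom [0.5576 0.3571 0.1065] front corner [0.5803 0.2654 0.0966] [327.5 248.3]
65 tip [0.5992 0.1891 0.0918] tail bottom [0.5573 0.3581 0.1144] front corner [0.5797 0.2679 0.0947] [327.6 253.3]
3 364 366 256 256
```

Emit:
carry_out(
  deltas=[
    [[0.06,0,0.045,0,0,0,1],[0.13,0,0.098,0,0,0,1],[0.2,0,0.15,0,0,0,1],[0.26,0,0.195,0,0,0,1],[0.31,0,0.233,0,0,0,1],[0.345,0,0.26,0,0,0,1],[0.37,0,0.278,0,0,0,1],[0.3835,0,0.2887,0,0,0,1],[0.3835,0,0.2887,0,0,0,1],[0.3835,0,0.2887,0,0,0,1]],
  ],
)

```text
time_s: 30.52
position: [0.5797, 0.27, 0.0372]
tcp_rot: [[-0.144, 0.971, 0.193], [0.585, 0.24, -0.775], [-0.798, 0.001, -0.602]]
force: [0.6, 0.1, -1.4]
opening: 0.299
grasp_force: 30.0
```

Emit:
carry_out(
  deltas=[
    [[0.003,0,0.002,0,0,0,1],[0.006,0,0.0045,0,0,0,1],[0.009,0,0.0068,0,0,0,1],[0.012,0,0.009,0,0,0,1],[0.015,0,0.0113,0,0,0,1],[0.018,0,0.0135,0,0,0,1],[0.02,0,0.015,0,0,0,1],[0.02,0,0.015,0,0,0,1],[0.02,0,0.015,0,0,0,1],[0.02,0,0.015,0,0,0,1]],
  ],
)

```text
time_s: 31.35
position: [0.5795, 0.2699, 0.0332]
tcp_rot: [[-0.144, 0.971, 0.192], [0.585, 0.24, -0.775], [-0.798, 0.001, -0.602]]
force: [-0.9, -0.8, -1.0]
opening: 0.294
grasp_force: 30.0
```

Emit:
carry_out(
  deltas=[
    [[0.004,0,0.003,0,0,0,1],[0.008,0,0.006,0,0,0,1],[0.012,0,0.009,0,0,0,1],[0.015,0,0.0113,0,0,0,1],[0.015,0,0.0113,0,0,0,1],[0.015,0,0.0113,0,0,0,1],[0.015,0,0.0113,0,0,0,1],[0.015,0,0.0113,0,0,0,1],[0.015,0,0.0113,0,0,0,1],[0.015,0,0.0113,0,0,0,1]],
  ],
)

```text
time_s: 32.18
position: [0.5796, 0.27, 0.032]
tcp_rot: [[-0.143, 0.971, 0.193], [0.583, 0.24, -0.776], [-0.8, 0.002, -0.601]]
force: [-1.4, 1.6, 4.4]
opening: 0.295
grasp_force: 30.0
```

Emit:
carry_out(
  deltas=[
    [[0,0,0,0,0,0,0.35],[0,0,0,0,0,0,0.3],[0,0,0,0,0,0,0.2],[0,0,0,0,0,0,0],[0,0,0,0,0,0,-0.3],[0,0,0,0,0,0,-0.6],[0,0,0,0,0,0,-1],[0,0,0,0,0,0,-1],[0,0,0,0,0,0,-1],[0,0,0,0,0,0,-1]],
  ],
)

```text
time_s: 33.02
position: [0.5795, 0.2699, 0.0304]
tcp_rot: [[-0.144, 0.971, 0.192], [0.585, 0.24, -0.775], [-0.798, 0.001, -0.602]]
force: [-0.1, 0.2, -0.0]
opening: 0.847
grasp_force: 0.0
```

Emit:
carry_out(
  deltas=[
    [[0,0,0,0,0,0,-1],[0,0,0,0,0,0,-1],[0,0,-0.05,0,0,0,-1],[0,0,-0.15,0,0,0,-1],[0,0,-0.3,0,0,0,-1],[-0.1,0,-0.45,0,0,0,-1],[-0.25,0,-0.6,0,0,0,-1],[-0.4,0,-0.75,0,0,0,-1],[-0.5,0,-0.8,0,0,0,-1],[-0.5,0,-0.8,0,0,0,-1]],
  ],
)

```text
time_s: 33.85
position: [0.569, 0.3211, 0.1682]
tcp_rot: [[-0.138, 0.97, 0.198], [0.589, 0.241, -0.772], [-0.797, 0.01, -0.604]]
force: [1.7, 0.5, 0.1]
opening: 1.002
grasp_force: 0.0
```

```bash
python3 - <<'E'
from h import *
import cv2
s=telemetry.read_state();print(s['time_s'],s['position'],s['force'])
si=capture('side');sc=capture('scene')
for n,im,w in(('side',si,(290,260,90,120)),('scene',sc,(345,225,150,130))):
    x,y,a,b=w;h=cv2.cvtColor(im,cv2.COLOR_RGB2HSV)[y:y+b,x:x+a]
    br=((h[...,0]<12)&(h[...,1]>120)&(h[...,2]<130)).astype(np.uint8);gy=((h[...,1]<60)&(h[...,2]>70)).astype(np.uint8)
    for nm,m,z in(('handle',br,.046),('blade',gy,.0333)):
        k,l,st,ce=cv2.connectedComponentsWithStats(m)
        if k<2:print(n,nm,'none');continue
        i=1+st[1:,4].argmax();r=cv2.minAreaRect(np.argwhere(l==i)[:,::-1].astype(np.float32))
        bp=cv2.boxPoints(r)+[x,y];print(n,nm,st[i,4],[onz(n,*q,z)[:2].round(3).tolist() for q in bp],onz(n,ce[i][0]+x,ce[i][1]+y,z)[:2].round(4))
g=cv2.cvtColor(sc,cv2.COLOR_RGB2GRAY);print(g[58:72:2,230:268:2]);print(g[138:162:2,256:290:2])
for n in('scene0',):
    d=np.abs(np.load('pics/scene0.npy').astype(int)-sc).sum(2)[135:300,195:305];print('bystander diff px',(d>90).sum())
E
```

```text
33.85 [0.569  0.3211 0.1682] [1.7026 0.4648 0.0532]
side handle none
side blade 3149 [[0.678, 0.16], [0.601, -0.008], [0.467, 0.196], [0.544, 0.312]] [0.5603 0.2021]
scene handle 548 [[0.593, 0.268], [0.565, 0.26], [0.551, 0.352], [0.578, 0.358]] [0.5712 0.3115]
scene blade 538 [[0.62, 0.192], [0.584, 0.177], [0.566, 0.245], [0.602, 0.258]] [0.5935 0.2175]
[[175 180 176 179 178 178 174 174 154 179 163 184 181 185 155 135  97  84
   83]
 [181 177 178 176 178 176 177 176 179 180 180 136 122  84  83  82  81  81
   81]
 [182 181 174 178 173 126 177 143 129  90  84  82  82  81  81  81  82  83
   82]
 [177 181 180 178 177 119  83  84  82  81  82  82  83  83  82  83  83  83
   84]
 [172 177 179 174 161 136  83  81  82  83  83  84  83  83  84  84  84  84
   83]
 [168 170 165 156 158 158  85  84  83  85  84  85  84  84  83  83  81  80
   78]
 [170 159 158 158 158 157  83  86  85  85  85  83  84  81  80  78  78  78
   77]]
[[ 75  75  76  74 177 177 177  96  57  40  35  37  67 137 166 161 104]
 [ 75  74  75  75 146 177 178  92  39  68 137 167 162 107  77  53  38]
 [ 70  74  74  74  75 174 177 177 106 164 108  83  53  39  78 151 175]
 [ 58  75  74  74  76  96 177 178 161  55  40  79 152 175 173 167 167]
 [ 59  63  74  74  73  74 148 178 177 147 175 173 167 167 144 124  92]
 [ 59  58  70  73  75  75  76 176 173 169 167 144 124 102  83  82  82]
 [ 58  61  63  72  75  74  78  93 145 126 102  83  83  83  83  82  81]
 [ 54  67  66  70  75  74  74  75  83  83  83  83  84  82  80  79  80]
 [ 56  60  65  63  76  75  75  73  84  84  83  81  79  81  81  80  82]
 [ 56  52  61  60  62  74  74  70  83  79  77  76  81  82  84  85  85]
 [ 55  53  59  62  61  76  75  75  78  79  82  85  87  86  85  84  85]
 [ 77  51  52  63  62  63  73  75  84  87  86  85  84  84  86  86  86]]
bystander diff px 533
```

```bash
python3 -c "
from rig import job;print(job.hand_in())"
```

```text
the job is handed in; nothing more can be done
None
```

I pried the lid up with the scraper and swung it open to about 1.5 rad by camera. The scraper is back flat on its board and the job is handed in, but no verdict came back; an early missed insertion had pushed the box about 11 mm back (limit 20 mm).

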